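# Put the shelf spacers away in the bolted drawer

## Task

Put the dark wooden shelf spacers lying on the bench away: slide back the bolt that holds the drawer, pull the drawer all the way out, and lay every spacer flat and lengthways in the drawer row of its own length (short, medium and long have a row each, as long as they are). Then push the drawer fully home and slide the bolt fully across again. Leave the other things on the bench and cabinet where they are.

Things in the scene. Friction and masses are not known exactly. Their poses are not given: they have to be found in the camera images.
- cabinet: low plywood cabinet fixed to the bench, 200 mm deep, top at 80 mm. Origin at bench level below the middle of the closed drawer's front face; x points into the cabinet (away from the robot), y left, z up. It spans y -175 to +257 mm; the drawer takes y -147 to +147, left of it is a wide blank stile with the bolt. Only the bolt and the drawer handle stand in front of x = 0.
- drawer (a joint): how far the drawer is out, m: 0 fully home, 0.16 fully out (stop). Slides out along the cabinet's -x, stays where left, takes about 3 N. While the bolt is across, it stops the drawer after 4 mm.
- handle (a point): middle of the drawer's handle, a dark steel bar 12 mm thick, 110 mm long along the cabinet's y, axis 48 mm in front of the drawer front and 52 mm above the bench; 42 mm clear between bar and front; stand-offs 47 mm either side of the middle. Moves with the drawer, axes as the cabinet's.
- bolt (a joint): how far the bolt is drawn back, m: 0 fully across (its bar stands 25 mm over the left edge of the drawer front, 4 mm before it, and holds the drawer), 0.040 fully drawn (15 mm clear of the drawer). Slides along the cabinet's +y (left) to free, -y to lock; stays where left, takes about 2 N. Starts 0 to 0.010.
- thumb (a point): middle of the top of the bolt's upright steel thumb piece, 105 mm above the bench: 18 mm wide along the cabinet's y, 12 mm along x, rising 46 mm above the bolt bar (bar top at 59 mm), 4 to 16 mm in front of the cabinet's front plane. Moves with the bolt, axes as the cabinet's.
- row_short (a point): middle of the floor of the drawer row for short spacers, the leftmost row (+y): 90 mm long along the cabinet's x, 86 mm wide, for two spacers side by side; floor 18 mm above the bench. Side rails 9 mm high (8 mm thick); the drawer front (44 mm above the floor) and a stop behind (20 to 23 mm high) close its ends. Clear from above when the drawer is fully out. Axes as the cabinet's.
- row_medium (a point): middle of the floor of the drawer row for medium spacers, the middle row: 120 mm long along the cabinet's x, 86 mm wide, for two spacers side by side; floor 18 mm above the bench. Side rails 9 mm high (8 mm thick); the drawer front (44 mm above the floor) and a stop behind (20 to 23 mm high) close its ends. Clear from above when the drawer is fully out. Axes as the cabinet's.
- row_long (a point): middle of the floor of the drawer row for long spacers, the rightmost row (-y): 150 mm long along the cabinet's x, 86 mm wide, for two spacers side by side; floor 18 mm above the bench. Side rails 9 mm high (8 mm thick); the drawer front (44 mm above the floor) and a stop behind (20 to 23 mm high) close its ends. Clear from above when the drawer is fully out. Axes as the cabinet's.
- short_a: short spacer: dark hardwood bar, 70 mm long, 24 x 24 mm square, about 30 g, lying flat on the bench at the start; may be absent. Origin at its middle, x axis along its length.
- short_b: short spacer: dark hardwood bar, 70 mm long, 24 x 24 mm square, about 30 g, lying flat on the bench at the start; may be absent. Origin at its middle, x axis along its length.
- medium_a: medium spacer: dark hardwood bar, 100 mm long, 24 x 24 mm square, about 43 g, lying flat on the bench at the start; may be absent. Origin at its middle, x axis along its length.
- medium_b: medium spacer: dark hardwood bar, 100 mm long, 24 x 24 mm square, about 43 g, lying flat on the bench at the start; may be absent. Origin at its middle, x axis along its length.
- long_a: long spacer: dark hardwood bar, 130 mm long, 24 x 24 mm square, about 56 g, lying flat on the bench at the start; may be absent. Origin at its middle, x axis along its length.
- long_b: long spacer: dark hardwood bar, 130 mm long, 24 x 24 mm square, about 56 g, lying flat on the bench at the start; may be absent. Origin at its middle, x axis along its length.
- glue: bystander, to be left where it is: white glue bottle, 60 mm across and 170 mm tall, standing; origin under its base
- screw_jar: bystander, to be left where it is: glass screw jar with a steel lid, 72 mm across and 85 mm tall, standing; origin under its base
- sander: bystander, to be left where it is: cork sanding block 110 x 65 x 28 mm; origin at the middle of its underside
- tape_measure: bystander, to be left where it is: tape measure case 75 x 34 x 62 mm, standing on top of the cabinet; origin at the middle of its underside
- plane: bystander, to be left where it is: small block plane, 160 x 50 x 62 mm; origin at the middle of its underside
- mallet: bystander, to be left where it is: hammer, 260 mm long, lying; origin below the middle of its length

How it is judged:
By the outcome, as a careful person would: the job done as asked, in the order asked, and still so for the second after the job is handed in, with the robot touching nothing.
Of short_a, short_b, medium_a, medium_b, long_a, long_b only 4 to 6 are there at a start; the rules pass over those that are not, and their reading is None.
At some moment in a run one of short_a, short_b, medium_a, medium_b, long_a, long_b may be knocked a few centimetres aside while the robot is not near it.
Once in a run the grip may slacken for a moment while it holds something.
It also fails if it takes over 210 s, if anything falls off the work surface, if the arm or the gripper's body presses on something with over 40 N, if the wrist force passes 120 N, or if a joint passes its speed limit or range.

## Robot

A 6-joint arm with a two-finger parallel gripper is mounted at the origin on the work surface. World frame = base frame: x ahead of the robot, y to its left, z up, the work surface at z = 0. Lengths are in mm, angles in rad, forces in N, time in s.
With the tool pointing down it reaches from about 400 to 925 mm from the base axis. Payload 12.5 kg.
Tool frame: the origin (TCP) lies on the centre line of the jaws, within the pads' length; the fingertips stand 14 mm ahead of it and the grasp point (between the pads) lies 5 mm behind it; z points along the fingers, x is the direction in which the jaws open and shut, and the axes are right-handed (so a half turn about z gives the same grasp; the last joint's range is limited). The gripper opens to 95 mm and grips with 3 to 60 N. Pads are 20 mm wide; open, the fingers measure 119 mm over their backs; the gripper's body (75 mm by 180 mm) begins 59 mm behind the grasp point.
Start: joints at [1.175, 0.491, 1.559, -0, 1.092, -0.106], TCP at [178.584, 598.963, 200.061] pointing down, gripper open.
Joint ranges: [-3.1, 3.1], [-0.84, 2.19], [0.05, 2.79], [-1.13, 4.28], [0.06, 2.93], [-2.69, 2.69]. Speed limits (rad/s): [2.22, 2.22, 2.79, 3.14, 3.14, 3.14].

## Interface

Orientations are given as [roll, pitch, yaw] about the fixed x, y, z axes, in that order (R = Rz(yaw) Ry(pitch) Rx(roll)).
In Python, from cell import state, read_camera, job_done gives the robot as it stands.
- The arm moves only by the shell command python3 -m handwheel 'ROWS'. ROWS is JSON, a list of rows, each an object of numbers: "hand": the finger opening in m, from 0 to 0.0951; "x", "y", "z": the shift along the world's x, y, z in m; "spin": the turn about the world's z in units of 5 degrees (1.0 is 5 degrees). In form: [{"hand": .., "x": .., "y": .., "z": .., "spin": ..}, ...]. A call has 1 to 20 rows; each row is the pose to reach, as a shift and turn from the pose commanded when the call began; what a row does not reach only later rows make up. A row lasts 1/12 s, in which the tool goes at most 41.7 mm and 7.16 degrees, less where a joint would pass 70% of its speed; a pose out of reach is approached as far as the arm can. A call with a gripper value outside its range is refused whole. The fingers move at their own pace and stop on an object; the grip force is fixed at half the most. Time passes only in rows, so rows that repeat a pose let the fingers close. It gives the time, the measured TCP pose, the force and the opening at its end, in the units of the state.
- state(): the state, without advancing time (a new reading comes with each control period).
- read_camera(name): name is "side" or "top" or "wrist"; returns a dict with "img" (480x640x3 uint8, red, green, blue), "fx", "fy", "cx", "cy" (pixels), "T" (4x4, takes a point from camera to world coordinates). Camera axes: x right, y down, z forward; pixel columns grow to the right and rows downward; lengths in mm; the calibration is good to about 2 mm. A picture is of the moment at which its call begins. There is no depth.
- job_done(): hands the job in, once; it reports no verdict.
The state is a dict: "t": time; "joints": joint angles; "qvel": joint speeds; "tau": joint torques, N m; "eef_pos": TCP position; "tcp_rot": TCP orientation; "ft_force": force on the tool from outside, world axes, zero at the start; "moment": the same for the moment, N m; "opening": opening from 0.0 (shut) to 1.0 (fully open).
Only numpy, scipy, OpenCV 4.12 (cv2) and the standard library are available. Lean on these libraries where they do the work, as an engineer would, in place of code of your own. Each camera call takes 0.05 s, during which the arm holds its last target. There are 200 camera calls.

## Working session

There is one attempt and no reset: what is moved stays moved. The work goes in short steps, Python scripts to look and compute and a shell command to move; the robot and the scene stay as the last step left them, time stands still between calls to the robot, and variables do not carry over. Pictures are saved under pics/ and viewed, about 12 in all and at most 16, crops included, and the job is handed in when it is done.

```bash
ls; mkdir -p pics; cat > h.py <<'E'
import numpy as np, cv2, pickle
from cell import state, read_camera
def snap(name,tag):
    c=read_camera(name); c['T']=np.array(c['T']); pickle.dump(c,open(f'pics/{tag}.pkl','wb'))
    cv2.imwrite(f'pics/{tag}.png',np.array(c['img'])[:,:,::-1]); return c
def load(tag): return pickle.load(open(f'pics/{tag}.pkl','rb'))
def at(c,u,v,z):
    d=np.array(c['T'])[:3,:3]@np.array([(u-c['cx'])/c['fx'],(v-c['cy'])/c['fy'],1]); o=np.array(c['T'])[:3,3]
    return o+d*(z-o[2])/d[2]
def tri(obs):
    A=np.zeros((3,3));b=np.zeros(3)
    for c,u,v in obs:
        T=np.array(c['T']);d=T[:3,:3]@np.array([(u-c['cx'])/c['fx'],(v-c['cy'])/c['fy'],1]);d/=np.linalg.norm(d)
        P=np.eye(3)-np.outer(d,d);A+=P;b+=P@T[:3,3]
    return np.linalg.solve(A,b)
def proj(c,p):
    T=np.array(c['T']);q=T[:3,:3].T@(np.array(p)-T[:3,3]);return c['cx']+c['fx']*q[0]/q[2],c['cy']+c['fy']*q[1]/q[2]
E
python3 - <<'E'
from h import *
s=state();print(s)
for n in('side','top','wrist'):
    c=snap(n,n+'0');print(n,c['fx'],c['T'].round(3).tolist())
E
```

```text
pics
{'t': 0.0, 'joints': array([ 1.17538922e+00,  4.91578432e-01,  1.55944773e+00, -2.27508596e-05,
        1.09168640e+00, -1.05604843e-01]), 'qvel': array([-0.00105478, -0.00029639, -0.00023148,  0.00118502, -0.00068648,
        0.00019787]), 'tau': array([ 2.63574839e-03, -6.12655163e+01, -2.58179337e+01,  6.93340902e-02,
        4.82599635e-02, -9.61298156e-05]), 'eef_pos': array([178.4892281 , 598.70409453, 199.45062313]), 'tcp_rot': array([-3.14149467e+00,  1.11579550e-03,  1.28100462e+00]), 'ft_force': array([ 0.5214674 ,  0.43966095, -0.74607484]), 'moment': array([ 0.00032224, -0.01564704, -0.00413376]), 'opening': 1.0007589998091282}
side 495.36502188566266 [[0.983, -0.091, 0.158, 358.191], [-0.181, -0.588, 0.788, -926.26], [0.021, -0.804, -0.595, 814.793], [0.0, 0.0, 0.0, 1.0]]
top 475.317053933316 [[-0.027, -0.985, 0.171, 313.19], [-1.0, 0.027, 0.001, 26.955], [-0.006, -0.171, -0.985, 1498.355], [0.0, 0.0, 0.0, 1.0]]
wrist 421.5925723102907 [[0.284, 0.925, 0.253, 107.612], [0.959, -0.274, -0.077, 620.336], [-0.001, 0.265, -0.964, 384.679], [0.0, 0.0, 0.0, 1.0]]
```

View pics/top0.png

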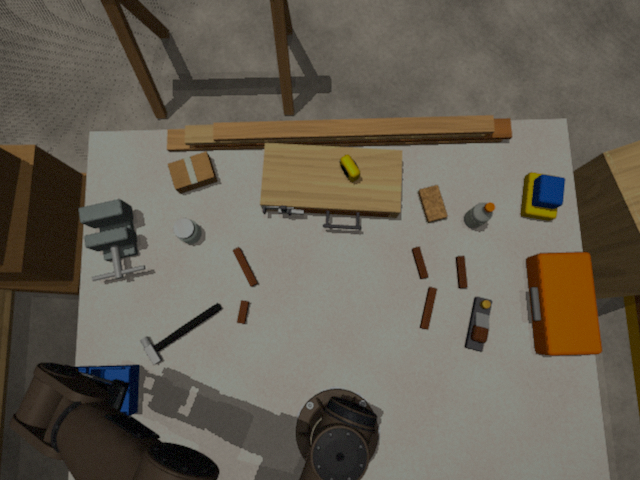

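View pics/side0.png

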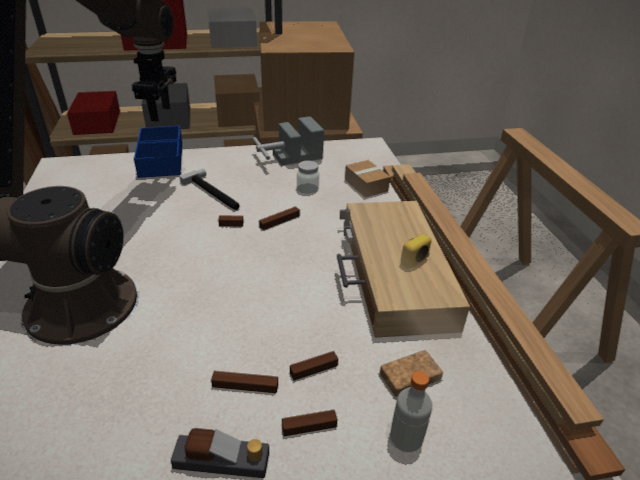

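The top view shows five dark spacers, at about (245,267), (243,312), (420,263), (461,272) and (428,308). The cabinet is at (332,180), the handle at (343,228) and the bolt at (285,210). The side view shows the same five. Next I'll measure them.

```bash
cat >> h.py <<'E'
def seg(c,amin=60,amax=4000):
    im=np.array(c['img']);h=cv2.cvtColor(im,cv2.COLOR_RGB2HSV)
    m=((h[...,2]<125)&(h[...,1]>90)&((h[...,0]<14)|(h[...,0]>170))).astype(np.uint8)
    n,l,st,ce=cv2.connectedComponentsWithStats(m)
    out=[]
    for i in range(1,n):
        if amin<st[i,4]<amax:
            pts=np.argwhere(l==i)[:,::-1].astype(np.float32)
            out.append((ce[i],st[i,4],cv2.minAreaRect(pts),pts))
    return out
def bar(c,pts,z=24):
    # outline on plane z -> world rect
    w=np.array([at(c,u,v,z)[:2] for u,v in cv2.convexHull(pts)[:,0]],np.float32)
    (x,y),(a,b),_=r=cv2.minAreaRect(w);B=cv2.boxPoints(r)
    e=max([B[1]-B[0],B[2]-B[1]],key=np.linalg.norm)
    return round(x),round(y),round(max(a,b)),round(min(a,b)),round(np.degrees(np.arctan2(e[1],e[0]))%180,1)
E
python3 - <<'E'
from h import *
for n in('top0','side0'):
    c=load(n)
    for ce,a,r,pts in seg(c):
        b=bar(c,pts,18)
        if b[2]<250: print(n,ce.round(),a,b)
c=load('top0');im=np.array(c['img'])[:,:,::-1]
cv2.imwrite('pics/cab.png',cv2.resize(im[130:250,240:420],None,fx=4.4,fy=4.4,interpolation=cv2.INTER_CUBIC))
c=load('side0');im=np.array(c['img'])[:,:,::-1]
cv2.imwrite('pics/cabs.png',cv2.resize(im[190:330,310:470],None,fx=4.2,fy=4.2,interpolation=cv2.INTER_CUBIC))
E
```

```text
top0 [420. 262.] 223 (500, -276, 98, 24, np.float32(12.8))
top0 [245. 266.] 298 (503, 273, 130, 22, np.float32(26.2))
top0 [534. 273.] 324 (450, -628, 125, 43, np.float32(0.3))
top0 [461. 272.] 239 (467, -403, 97, 26, np.float32(1.1))
top0 [428. 308.] 310 (358, -293, 128, 24, np.float32(164.0))
top0 [243. 312.] 163 (362, 279, 67, 23, np.float32(168.7))
top0 [540. 337.] 352 (269, -628, 118, 43, np.float32(1.1))
top0 [479. 334.] 205 (275, -443, 48, 45, np.float32(72.6))
side0 [401. 189.] 91 (907, 378, 153, 15, np.float32(89.8))
side0 [279. 218.] 389 (502, 264, 141, 45, np.float32(26.3))
side0 [230. 220.] 231 (361, 271, 69, 46, np.float32(171.4))
side0 [361. 271.] 98 (673, 2, 104, 16, np.float32(86.3))
side0 [369. 300.] 175 (663, -122, 132, 17, np.float32(85.8))
side0 [313. 365.] 688 (500, -281, 103, 36, np.float32(12.8))
side0 [245. 382.] 995 (358, -299, 130, 37, np.float32(164.0))
side0 [419. 385.] 105 (698, -361, 39, 26, np.float32(170.5))
side0 [309. 422.] 908 (468, -409, 100, 35, np.float32(1.2))
side0 [199. 444.] 728 (271, -419, 63, 48, np.float32(88.6))
```

View pics/cab.png

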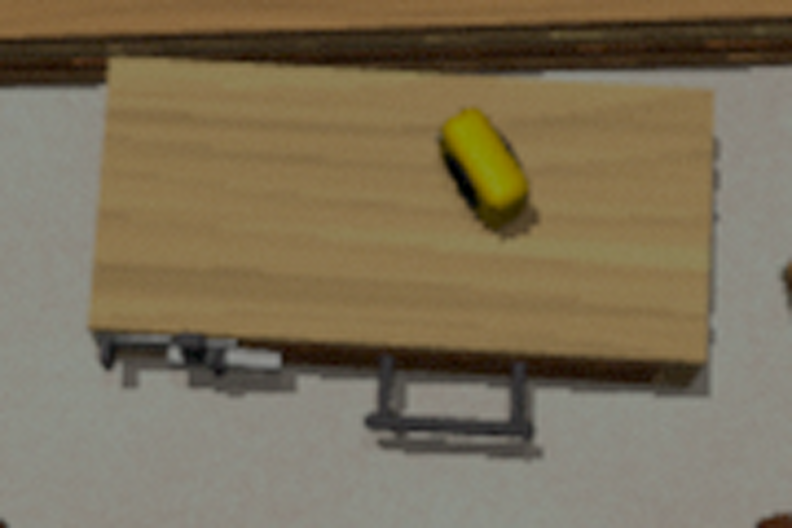

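View pics/cabs.png

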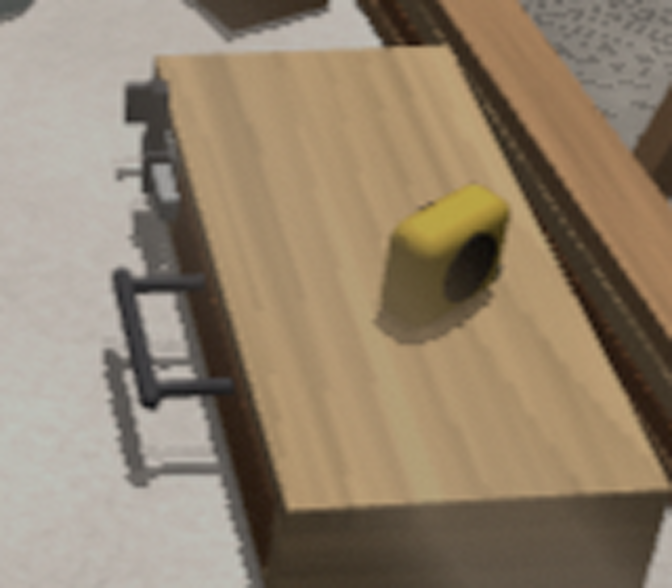

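The crops show the cabinet top corners, handle and bolt clearly. In the top crop the front corners are at (92,327) and (703,362) and the handle bar runs (372,421) to (530,429). In the side crop the bar runs (122,275) to (150,397).

```bash
python3 - <<'E'
from h import *
a=load('top0');b=load('side0')
t=lambda u,v:(a,240+u/4.4,130+v/4.4)
s=lambda u,v:(b,310+u/4.2,190+v/4.2)
P={'FL':((92,327),(155,58)),'FR':((703,362),(287,510)),'BL':((110,57),(447,45)),'BR':((713,92),(670,490)),'hL':((372,421),(122,275)),'hR':((530,429),(150,397)),'thumb':((188,338),(160,160))}
R={}
for k,(p,q) in P.items():
    z=105 if k=='thumb' else 52 if k[0]=='h' else 80
    R[k]=tri([t(*p),s(*q)]);print(k,R[k].round(),at(*t(*p),z).round()[:2],at(*s(*q),z).round()[:2])
# fit cabinet: local corners
L=np.array([[0,257],[0,-175],[200,257],[200,-175]])
for nm,f in(('top',t),('side',s)):
    W=np.array([at(*f(*P[k][0 if nm=='top' else 1]),80)[:2] for k in('FL','FR','BL','BR')])
    lc=L-L.mean(0);wc=W-W.mean(0);H=(lc[:,0]*wc[:,1]-lc[:,1]*wc[:,0]).sum(),(lc*wc).sum()
    th=np.arctan2(*H);Rm=np.array([[np.cos(th),-np.sin(th)],[np.sin(th),np.cos(th)]]);o=W.mean(0)-Rm@L.mean(0)
    print(nm,'yaw',np.degrees(th),'o',o.round(1),'resid',np.abs(W-(L@Rm.T+o)).max(), 'handle',(Rm@[-48,0]+o).round(1),'thumb@0',(Rm@[-10,0]+o).round(1))
    print('hand local', [(Rm.T@(R[k][:2]-o)).round(1) for k in('hL','hR','thumb')])
E
```

```text
FL [686. 213.  79.] [685. 213.] [686. 212.]
FR [ 649. -212.   78.] [ 648. -212.] [ 649. -214.]
BL [885. 199.  80.] [883. 199.] [886. 199.]
BR [ 847. -231.   79.] [ 845. -230.] [ 848. -231.]
hL [619.  19.  53.] [618.  19.] [620.  21.]
hR [609. -92.  55.] [610. -92.] [611. -89.]
thumb [681. 150.  42.] [669. 144.] [650.  61.]
top yaw -4.989995060683506 o [662.1 -39.6] resid 3.463990082113753 handle [614.3 -35.4] thumb@0 [652.1 -38.7]
hand local [array([-48. ,  54.7]), array([-47.9, -56.8]), array([  2. , 190.1])]
side yaw -4.876224929120997 o [664.  -40.9] resid 3.0707534684107713 handle [616.2 -36.9] thumb@0 [654.  -40.1]
hand local [array([-49.9,  55.9]), array([-50. , -55.5]), array([  0.3, 191.2])]
```

```bash
python3 -m handwheel '[{"hand":0.06,"x":0.48,"y":-0.454,"z":0,"spin":2.3},{"hand":0.06,"x":0.48,"y":-0.454,"z":0,"spin":2.3},{"hand":0.06,"x":0.48,"y":-0.454,"z":0,"spin":2.3},{"hand":0.06,"x":0.48,"y":-0.454,"z":0,"spin":2.3},{"hand":0.06,"x":0.48,"y":-0.454,"z":0,"spin":2.3},{"hand":0.06,"x":0.48,"y":-0.454,"z":0,"spin":2.3},{"hand":0.06,"x":0.48,"y":-0.454,"z":0,"spin":2.3},{"hand":0.06,"x":0.48,"y":-0.454,"z":0,"spin":2.3},{"hand":0.06,"x":0.48,"y":-0.454,"z":0,"spin":2.3},{"hand":0.06,"x":0.48,"y":-0.454,"z":0,"spin":2.3},{"hand":0.06,"x":0.48,"y":-0.454,"z":0,"spin":2.3},{"hand":0.06,"x":0.48,"y":-0.454,"z":0,"spin":2.3},{"hand":0.06,"x":0.48,"y":-0.454,"z":0,"spin":2.3},{"hand":0.06,"x":0.48,"y":-0.454,"z":0,"spin":2.3},{"hand":0.06,"x":0.48,"y":-0.454,"z":0,"spin":2.3},{"hand":0.06,"x":0.48,"y":-0.454,"z":0,"spin":2.3},{"hand":0.06,"x":0.48,"y":-0.454,"z":0,"spin":2.3},{"hand":0.06,"x":0.48,"y":-0.454,"z":0,"spin":2.3},{"hand":0.06,"x":0.48,"y":-0.454,"z":0,"spin":2.3},{"hand":0.06,"x":0.48,"y":-0.454,"z":0,"spin":2.3}]'; python3 -c "
from h import *
snap('wrist','w1');print(state()['eef_pos'],state()['tcp_rot'])"
```

```text
t: 1.82
eef_pos: [657.8, 145.9, 200.1]
tcp_rot: [-3.141, -0.0, 1.483]
ft_force: [-0.6, 0.5, -1.0]
opening: 0.631
[657.79408291 146.08513584 200.24716507] [-3.14143350e+00 -1.68812696e-04  1.48313617e+00]
```

View pics/w1.png

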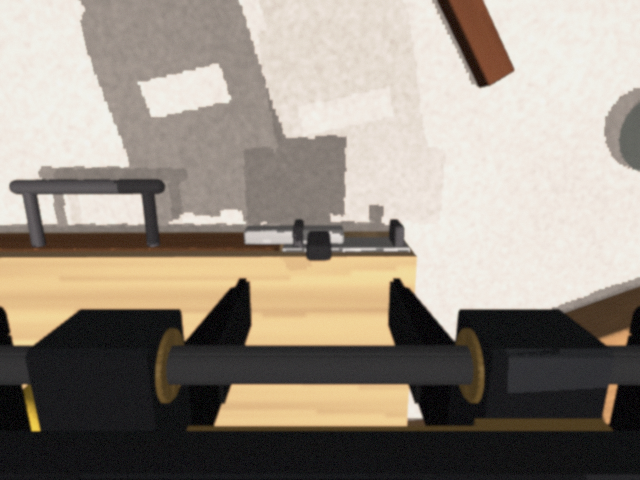

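The wrist view shows the thumb piece at about (319,238), nearly mid-jaw, with the handle at (88,187) and the bolt bar's end at (245,235).

```bash
python3 -c "
from h import *
c=load('w1')
for z in(105,100):
  for p in((319,232),(319,245),(319,258),(307,250),(331,250)): print(z,p,at(c,*p,z).round(1))
print('handle',at(c,14,187,52),at(c,162,187,52),'barend',at(c,245,235,55), 'front',at(c,20,256,80),at(c,414,254,80),c['T'][:3,3])
"; python3 -c "
import cv2;i=cv2.imread('pics/w1.png')[200:280,230:430];cv2.imwrite('pics/w1c.png',cv2.resize(i,None,fx=4,fy=4,interpolation=2))"
```

```text
105 (319, 232) [654.  146.2 105. ]
105 (319, 245) [663.3 145.4 105. ]
105 (319, 258) [672.6 144.6 105. ]
105 (307, 250) [666.1 136.8 105. ]
105 (331, 250) [667.6 153.4 105. ]
100 (319, 232) [655.3 146.1 100. ]
100 (319, 245) [664.7 145.3 100. ]
100 (319, 258) [674.2 144.5 100. ]
100 (307, 250) [667.6 136.5 100. ]
100 (331, 250) [669.1 153.4 100. ]
handle [609.81324714 -92.36107037  52.        ] [619.93897317  24.38041424  52.        ] barend [663.82998385  85.24497559  55.        ] front [659.36888957 -81.76909222  80.        ] [683.5840491 215.8176976  80.       ] [584.09858778 152.53736987 385.24337186]
```

View pics/w1c.png

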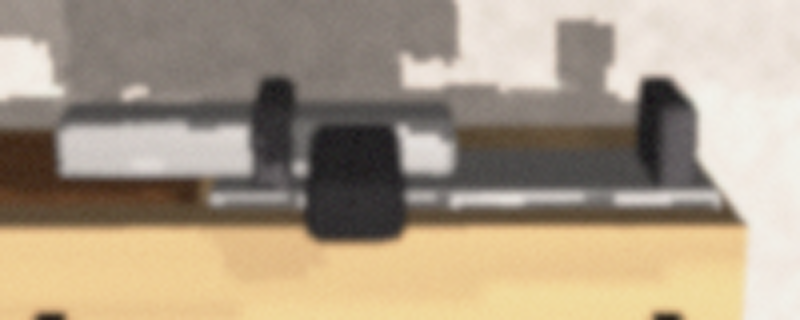

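```bash
python3 -m handwheel '[{"hand":0.06,"x":0.009,"y":0,"z":-0.04,"spin":0},{"hand":0.06,"x":0.009,"y":0,"z":-0.08,"spin":0},{"hand":0.06,"x":0.009,"y":0,"z":-0.102,"spin":0},{"hand":0.06,"x":0.009,"y":0,"z":-0.102,"spin":0},{"hand":0.06,"x":0.009,"y":0,"z":-0.102,"spin":0},{"hand":0.0,"x":0.009,"y":0,"z":-0.102,"spin":0},{"hand":0.0,"x":0.009,"y":0,"z":-0.102,"spin":0},{"hand":0.0,"x":0.009,"y":0,"z":-0.102,"spin":0},{"hand":0.0,"x":0.009,"y":0,"z":-0.102,"spin":0},{"hand":0.0,"x":0.009,"y":0,"z":-0.102,"spin":0},{"hand":0.0,"x":0.009,"y":0,"z":-0.102,"spin":0},{"hand":0.0,"x":0.009,"y":0,"z":-0.102,"spin":0},{"hand":0.0,"x":0.009,"y":0,"z":-0.102,"spin":0}]'
python3 -m handwheel '[{"hand":0.0,"x":0.001,"y":0.01,"z":0,"spin":0},{"hand":0.0,"x":0.002,"y":0.02,"z":0,"spin":0},{"hand":0.0,"x":0.003,"y":0.03,"z":0,"spin":0},{"hand":0.0,"x":0.003,"y":0.035,"z":0,"spin":0},{"hand":0.0,"x":0.003,"y":0.035,"z":0,"spin":0},{"hand":0.0,"x":0.003,"y":0.035,"z":0,"spin":0}]'
```

```text
t: 2.95
eef_pos: [667.6, 144.9, 98.1]
tcp_rot: [-3.142, -0.0, 1.482]
ft_force: [-0.0, -0.6, -0.1]
opening: 0.127
t: 3.45
eef_pos: [670.4, 180.6, 97.9]
tcp_rot: [-3.141, 0.0, 1.483]
ft_force: [0.2, -0.7, -0.4]
opening: 0.007
```

```bash
python3 -c "
from h import *
snap('wrist','w2');c=snap('side','s2')
a=cv2.imread('pics/w2.png')[120:420,120:520];b=cv2.resize(cv2.imread('pics/s2.png')[170:270,290:423],(400,300))
cv2.imwrite('pics/v2.png',np.hstack([a,b]))"
```

```text
(no output)
```

View pics/v2.png

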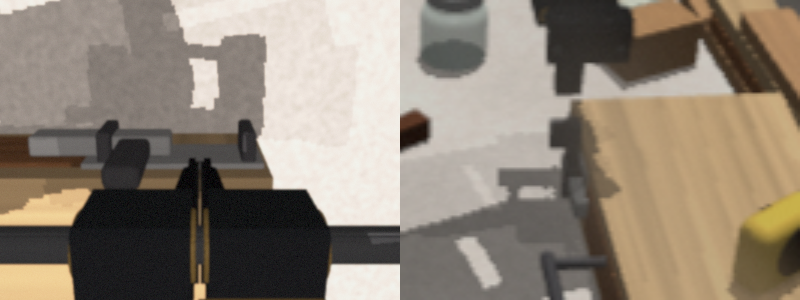

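The fingers closed past the thumb piece, which stayed where it was. I need its true position from the w1 and w2 parallax.

```bash
python3 -c "
from h import *
a=cv2.imread('pics/w2.png')[230:330,200:300];b=cv2.imread('pics/w1.png')[215:275,280:360]
cv2.imwrite('pics/v3.png',np.hstack([cv2.resize(a,(400,400)),cv2.resize(b,(400,300))[:300].repeat(1,0) if 0 else cv2.copyMakeBorder(cv2.resize(b,(400,300)),0,100,0,0,0)]))"
```

```text
(no output)
```

View pics/v3.png

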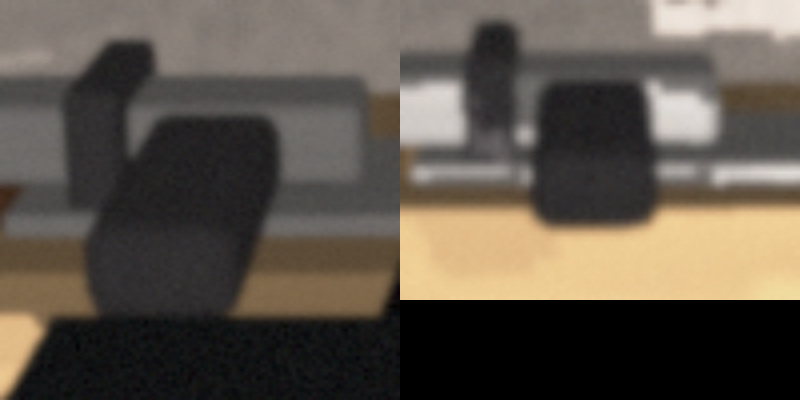

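```bash
python3 -c "
from h import *
a=load('w1');b=load('w2')
print(tri([(a,319,245.4),(b,242,287)]),'base',tri([(a,318.7,231.5),(b,254,259.5)]),'rear',at(a,319,259.5,105),at(b,240,308.5,105), 'side-to-side', tri([(a,307,245.4),(b,223.5,286.3)]),tri([(a,331,245.4),(b,260,287.5)]))
print(state()['eef_pos'])
t=(at(a,319,250,105)); print('fingertip px in w2',proj(b,[670,180,84]))"
```

```text
[664.8718369  145.39944442 101.15262019] base [664.63693447 145.04648585  60.97853816] rear [673.72791585 144.51221737 105.        ] [674.03240469 144.03937987 105.        ] side-to-side [664.05930386 136.93786631 100.88340433] [665.33153628 153.81220095 102.30009967]
[670.52916747 179.86800731  98.03299126]
fingertip px in w2 (np.float64(317.6287647463006), np.float64(277.89327001162644))
```

```bash
python3 -c "
from h import *
c=load('s2')
for p in([670,180,84],[670,145,84],[669,145,105],[669,145,62],[672,185,105]): u,v=proj(c,p);print(p,u,v,'crop',(u-290)*3,(v-170)*3)
i=cv2.imread('pics/s2.png')[150:240,300:400];cv2.imwrite('pics/s2c.png',cv2.resize(i,(600,540),interpolation=2))
c=snap('top','t2');u,v=proj(c,[669,145,105]);print(u,v)"
```

```text
[670, 180, 84] 344.1947090466788 209.18435097707868 crop 162.58412714003634 117.55305293123604
[670, 145, 84] 347.24996053481283 216.16387948013934 crop 171.74988160443849 138.49163844041803
[669, 145, 105] 347.3927796301706 209.58883801935477 crop 172.17833889051178 118.7665140580643
[669, 145, 62] 346.3683621277793 222.9833873643887 crop 169.10508638333783 158.9501620931661
[672, 185, 105] 344.9478187282018 201.6281699046665 crop 164.84345618460543 94.88450971399948
282.3510834258111 206.78271685236538
```

View pics/s2c.png

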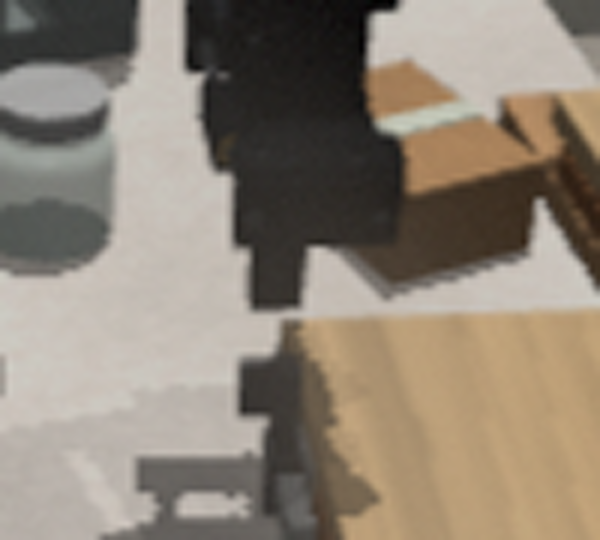

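```bash
python3 -c "
from h import *
w=load('w2');s=load('s2');t=load('t2')
p=tri([(w,320,280),(s,346,201)]);print(p,proj(w,p),proj(s,p),proj(t,p))
for z in(84,95,105):print(z,proj(w,[660,180,z]),proj(s,[660,180,z]),proj(s,[670,175,z]))
i=cv2.imread('pics/w2.png')[200:440,200:440];j=cv2.imread('pics/t2.png')[180:240,250:310];cv2.imwrite('pics/v4.png',np.hstack([cv2.resize(i,(400,400),interpolation=2),cv2.resize(j,(400,400),interpolation=2)]))"
```

```text
[668.52995311 181.5071265  107.15068056] (np.float64(320.4818014243908), np.float64(292.5584095569716)) (np.float64(344.0552207063654), np.float64(201.72517018385778)) (np.float64(270.17484601590013), np.float64(207.0921719108438))
84 (np.float64(315.863416593062), np.float64(258.9593014276351)) (np.float64(340.63709330184184), np.float64(209.47958260878724)) (np.float64(344.62353959723254), np.float64(210.16398720741765))
95 (np.float64(315.672211159669), np.float64(266.09703951760173)) (np.float64(340.86508600558824), np.float64(206.06915886780615)) (np.float64(344.8713193190755), np.float64(206.75090523154012))
105 (np.float64(315.47972077014043), np.float64(273.2827452839596)) (np.float64(341.07428155367455), np.float64(202.9399119578058)) (np.float64(345.0986742159894), np.float64(203.61916832017116))
```

View pics/v4.png

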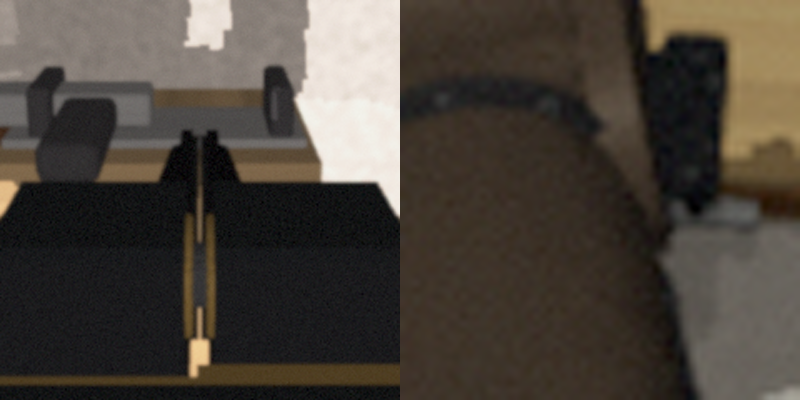

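The fingertips triangulate to z of about 108, while the state says they should be at 84. So the fingers end about 24 mm higher than stated. I'll calibrate this by touching the bench gently.

```bash
python3 -m handwheel '[{"hand":0,"x":0,"y":0,"z":0.03,"spin":0},{"hand":0,"x":-0.04,"y":0,"z":0.03,"spin":0},{"hand":0,"x":-0.08,"y":0,"z":0.03,"spin":0},{"hand":0,"x":-0.12,"y":0,"z":0.03,"spin":0},{"hand":0,"x":-0.12,"y":0,"z":0,"spin":0},{"hand":0,"x":-0.12,"y":0,"z":-0.04,"spin":0},{"hand":0,"x":-0.12,"y":0,"z":-0.07,"spin":0},{"hand":0,"x":-0.12,"y":0,"z":-0.08,"spin":0},{"hand":0,"x":-0.12,"y":0,"z":-0.08,"spin":0},{"hand":0,"x":-0.12,"y":0,"z":-0.08,"spin":0}]'
python3 -m handwheel '[{"hand":0,"x":0,"y":0,"z":-0.003,"spin":0},{"hand":0,"x":0,"y":0,"z":-0.006,"spin":0},{"hand":0,"x":0,"y":0,"z":-0.006,"spin":0},{"hand":0,"x":0,"y":0,"z":-0.006,"spin":0}]'
python3 -c "
from h import *
c=snap('side','s3');print(proj(c,[550,180,0]),proj(c,[550,180,25]))
i=cv2.imread('pics/s3.png')[160:270,240:360];cv2.imwrite('pics/s3c.png',cv2.resize(i,(600,550),interpolation=2))"
```

```text
t: 4.43
eef_pos: [551.1, 179.8, 18.6]
tcp_rot: [3.142, -0.0, 1.481]
ft_force: [-0.3, 0.2, 0.5]
opening: 0.007
t: 4.77
eef_pos: [550.9, 180.0, 12.7]
tcp_rot: [3.141, -0.0, 1.482]
ft_force: [-1.0, 0.4, 0.6]
opening: 0.005
(np.float64(300.68648342784655), np.float64(237.96287486374138)) (np.float64(300.76249268700695), np.float64(230.65769534625213))
```

View pics/s3c.png

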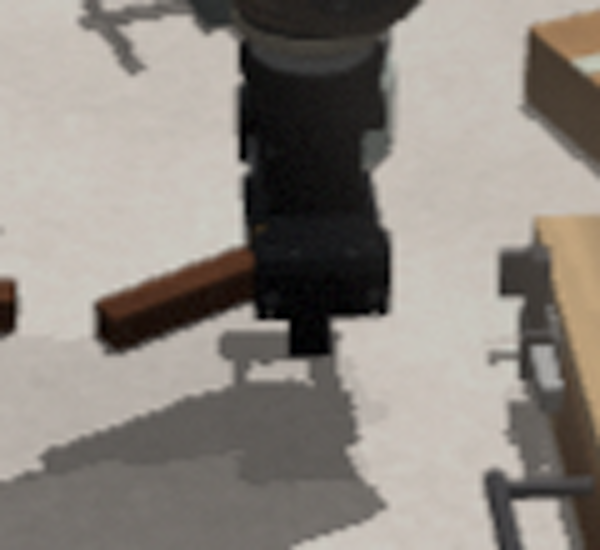

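```bash
python3 -m handwheel '[{"hand":0,"x":0,"y":0,"z":-0.008,"spin":0},{"hand":0,"x":0,"y":0,"z":-0.014,"spin":0},{"hand":0,"x":0,"y":0,"z":-0.014,"spin":0},{"hand":0,"x":0,"y":0,"z":-0.014,"spin":0}]'
python3 -m handwheel '[{"hand":0,"x":0,"y":0,"z":-0.002,"spin":0},{"hand":0,"x":0,"y":0,"z":-0.004,"spin":0},{"hand":0,"x":0,"y":0,"z":-0.004,"spin":0},{"hand":0,"x":0,"y":0,"z":-0.004,"spin":0}]'
```

```text
t: 5.15
eef_pos: [550.2, 179.9, -2.6]
tcp_rot: [-3.14, 0.0, 1.482]
ft_force: [0.1, -0.2, 0.3]
opening: 0.006
t: 5.48
eef_pos: [550.6, 180.0, -6.0]
tcp_rot: [-3.142, -0.0, 1.482]
ft_force: [-0.4, -0.4, 0.2]
opening: 0.005
```

```bash
python3 -m handwheel '[{"hand":0,"x":0,"y":0,"z":-0.002,"spin":0},{"hand":0,"x":0,"y":0,"z":-0.002,"spin":0},{"hand":0,"x":0,"y":0,"z":-0.002,"spin":0}]'
python3 -m handwheel '[{"hand":0,"x":0,"y":0,"z":-0.002,"spin":0},{"hand":0,"x":0,"y":0,"z":-0.002,"spin":0},{"hand":0,"x":0,"y":0,"z":-0.002,"spin":0}]'
```

```text
t: 5.73
eef_pos: [550.6, 180.0, -8.0]
tcp_rot: [-3.141, -0.0, 1.482]
ft_force: [-0.9, -0.0, -0.2]
opening: 0.006
t: 5.98
eef_pos: [550.5, 180.0, -10.0]
tcp_rot: [-3.141, -0.0, 1.482]
ft_force: [0.5, 0.7, 0.2]
opening: 0.001
```

```bash
python3 -m handwheel '[{"hand":0,"x":0,"y":0,"z":-0.001,"spin":0},{"hand":0,"x":0,"y":0,"z":-0.001,"spin":0},{"hand":0,"x":0,"y":0,"z":-0.001,"spin":0}]'
python3 -m handwheel '[{"hand":0,"x":0,"y":0,"z":-0.001,"spin":0},{"hand":0,"x":0,"y":0,"z":-0.001,"spin":0},{"hand":0,"x":0,"y":0,"z":-0.001,"spin":0}]'
```

```text
t: 6.23
eef_pos: [550.6, 180.0, -11.0]
tcp_rot: [-3.142, -0.0, 1.482]
ft_force: [-0.8, 0.4, -0.1]
opening: 0.005
t: 6.48
eef_pos: [550.5, 179.9, -12.0]
tcp_rot: [-3.141, -0.0, 1.482]
ft_force: [-0.6, -0.1, 0.4]
opening: 0.004
```

```bash
python3 -m handwheel '[{"hand":0,"x":0,"y":0,"z":-0.001,"spin":0},{"hand":0,"x":0,"y":0,"z":-0.001,"spin":0},{"hand":0,"x":0,"y":0,"z":-0.001,"spin":0}]'
python3 -m handwheel '[{"hand":0,"x":0,"y":0,"z":-0.001,"spin":0},{"hand":0,"x":0,"y":0,"z":-0.001,"spin":0},{"hand":0,"x":0,"y":0,"z":-0.001,"spin":0}]'
python3 -m handwheel '[{"hand":0,"x":0,"y":0,"z":-0.001,"spin":0},{"hand":0,"x":0,"y":0,"z":-0.001,"spin":0},{"hand":0,"x":0,"y":0,"z":-0.001,"spin":0}]'
```

```text
t: 6.73
eef_pos: [550.5, 180.0, -13.0]
tcp_rot: [-3.141, -0.0, 1.482]
ft_force: [-0.3, -0.4, 0.2]
opening: 0.005
t: 6.98
eef_pos: [550.5, 180.0, -14.0]
tcp_rot: [-3.141, -0.0, 1.482]
ft_force: [-0.2, 0.1, -0.3]
opening: 0.004
t: 7.23
eef_pos: [550.7, 180.0, -14.3]
tcp_rot: [3.141, -0.0, 1.482]
ft_force: [-1.8, -0.4, 8.8]
opening: 0.001
```

The fingertips touch the bench at TCP z = -14.1. They therefore sit 14 mm behind the TCP (tip z = TCP z + 14), so I'll redo the thumb grasp with that.

```bash
python3 -m handwheel '[{"hand":0.06,"x":0,"y":0,"z":0.04,"spin":0},{"hand":0.06,"x":0,"y":0,"z":0.08,"spin":0},{"hand":0.06,"x":0,"y":0,"z":0.12,"spin":0},{"hand":0.06,"x":0.04,"y":-0.012,"z":0.125,"spin":0},{"hand":0.06,"x":0.08,"y":-0.024,"z":0.125,"spin":0},{"hand":0.06,"x":0.116,"y":-0.035,"z":0.125,"spin":0},{"hand":0.06,"x":0.116,"y":-0.035,"z":0.125,"spin":0},{"hand":0.06,"x":0.116,"y":-0.035,"z":0.105,"spin":0},{"hand":0.06,"x":0.116,"y":-0.035,"z":0.085,"spin":0},{"hand":0.06,"x":0.116,"y":-0.035,"z":0.085,"spin":0},{"hand":0,"x":0.116,"y":-0.035,"z":0.085,"spin":0},{"hand":0,"x":0.116,"y":-0.035,"z":0.085,"spin":0},{"hand":0,"x":0.116,"y":-0.035,"z":0.085,"spin":0},{"hand":0,"x":0.116,"y":-0.035,"z":0.085,"spin":0},{"hand":0,"x":0.116,"y":-0.035,"z":0.085,"spin":0},{"hand":0,"x":0.116,"y":-0.035,"z":0.085,"spin":0},{"hand":0,"x":0.116,"y":-0.035,"z":0.085,"spin":0},{"hand":0,"x":0.116,"y":-0.035,"z":0.085,"spin":0},{"hand":0,"x":0.116,"y":-0.035,"z":0.085,"spin":0}]'
python3 -m handwheel '[{"hand":0.0,"x":0.001,"y":0.01,"z":0,"spin":0},{"hand":0.0,"x":0.002,"y":0.02,"z":0,"spin":0},{"hand":0.0,"x":0.003,"y":0.029,"z":0,"spin":0},{"hand":0.0,"x":0.003,"y":0.029,"z":0,"spin":0},{"hand":0.0,"x":0.003,"y":0.029,"z":0,"spin":0}]'
```

```text
t: 8.82
eef_pos: [666.7, 144.9, 70.4]
tcp_rot: [3.141, -0.0, 1.482]
ft_force: [-1.0, -1.1, 3.6]
opening: 0.187
t: 9.23
eef_pos: [669.4, 175.9, 70.4]
tcp_rot: [-3.141, -0.001, 1.483]
ft_force: [-3.4, 1.7, 5.8]
opening: 0.185
```

```bash
python3 -m handwheel '[{"hand":0.0,"x":0.0,"y":0.003,"z":0,"spin":0},{"hand":0.0,"x":0.0,"y":0.003,"z":0,"spin":0},{"hand":0.0,"x":0.0,"y":0.003,"z":0,"spin":0}]'
python3 -m handwheel '[{"hand":0.0,"x":0.0,"y":0.003,"z":0,"spin":0},{"hand":0.0,"x":0.0,"y":0.003,"z":0,"spin":0},{"hand":0.0,"x":0.0,"y":0.003,"z":0,"spin":0}]'
python3 -m handwheel '[{"hand":0.0,"x":0.0,"y":0.003,"z":0,"spin":0},{"hand":0.0,"x":0.0,"y":0.003,"z":0,"spin":0},{"hand":0.0,"x":0.0,"y":0.003,"z":0,"spin":0}]'
```

```text
t: 9.48
eef_pos: [669.5, 178.4, 70.4]
tcp_rot: [3.141, -0.001, 1.482]
ft_force: [-2.2, 2.0, 5.2]
opening: 0.188
t: 9.73
eef_pos: [669.8, 181.1, 70.3]
tcp_rot: [3.141, -0.001, 1.482]
ft_force: [-1.5, 1.7, 5.1]
opening: 0.191
t: 9.98
eef_pos: [670.0, 183.7, 70.4]
tcp_rot: [3.14, -0.001, 1.482]
ft_force: [-0.5, 0.9, 5.0]
opening: 0.187
```

```bash
python3 -m handwheel '[{"hand":0.0,"x":0.0,"y":0.002,"z":0,"spin":0},{"hand":0.0,"x":0.0,"y":0.002,"z":0,"spin":0},{"hand":0.0,"x":0.0,"y":0.002,"z":0,"spin":0}]'
python3 -m handwheel '[{"hand":0.0,"x":0.0,"y":0.002,"z":0,"spin":0},{"hand":0.0,"x":0.0,"y":0.002,"z":0,"spin":0},{"hand":0.0,"x":0.0,"y":0.002,"z":0,"spin":0}]'
```

```text
t: 10.23
eef_pos: [670.0, 184.0, 70.4]
tcp_rot: [3.141, 0.001, 1.482]
ft_force: [-0.9, -8.6, 5.2]
opening: 0.185
t: 10.48
eef_pos: [670.0, 184.2, 70.3]
tcp_rot: [3.141, 0.004, 1.482]
ft_force: [-0.5, -17.5, 7.3]
opening: 0.185
```

```bash
python3 -m handwheel '[{"hand":0.05,"x":0,"y":-0.003,"z":0,"spin":0},{"hand":0.05,"x":0,"y":-0.003,"z":0,"spin":0},{"hand":0.05,"x":0,"y":-0.003,"z":0,"spin":0},{"hand":0.05,"x":0,"y":-0.003,"z":0.04,"spin":0},{"hand":0.05,"x":0,"y":-0.003,"z":0.08,"spin":0},{"hand":0.05,"x":-0.055,"y":-0.222,"z":0.08,"spin":-18},{"hand":0.05,"x":-0.055,"y":-0.222,"z":0.08,"spin":-18},{"hand":0.05,"x":-0.055,"y":-0.222,"z":0.08,"spin":-18},{"hand":0.05,"x":-0.055,"y":-0.222,"z":0.08,"spin":-18},{"hand":0.05,"x":-0.055,"y":-0.222,"z":0.08,"spin":-18},{"hand":0.05,"x":-0.055,"y":-0.222,"z":0.08,"spin":-18},{"hand":0.05,"x":-0.055,"y":-0.222,"z":0.08,"spin":-18},{"hand":0.05,"x":-0.055,"y":-0.222,"z":0.08,"spin":-18},{"hand":0.05,"x":-0.055,"y":-0.222,"z":0.08,"spin":-18},{"hand":0.05,"x":-0.055,"y":-0.222,"z":0.08,"spin":-18},{"hand":0.05,"x":-0.055,"y":-0.222,"z":0.08,"spin":-18},{"hand":0.05,"x":-0.055,"y":-0.222,"z":0.08,"spin":-18},{"hand":0.05,"x":-0.055,"y":-0.222,"z":0.08,"spin":-18},{"hand":0.05,"x":-0.055,"y":-0.222,"z":0.08,"spin":-18},{"hand":0.05,"x":-0.055,"y":-0.222,"z":0.08,"spin":-18}]'
python3 -m handwheel '[{"hand":0.05,"x":0,"y":0,"z":0,"spin":0},{"hand":0.05,"x":0,"y":0,"z":-0.04,"spin":0},{"hand":0.05,"x":0,"y":0,"z":-0.08,"spin":0},{"hand":0.05,"x":0,"y":0,"z":-0.12,"spin":0},{"hand":0.05,"x":0,"y":0,"z":-0.128,"spin":0},{"hand":0.05,"x":0,"y":0,"z":-0.128,"spin":0},{"hand":0,"x":0,"y":0,"z":-0.128,"spin":0},{"hand":0,"x":0,"y":0,"z":-0.128,"spin":0},{"hand":0,"x":0,"y":0,"z":-0.128,"spin":0},{"hand":0,"x":0,"y":0,"z":-0.128,"spin":0},{"hand":0,"x":0,"y":0,"z":-0.128,"spin":0},{"hand":0,"x":0,"y":0,"z":-0.128,"spin":0},{"hand":0,"x":0,"y":0,"z":-0.128,"spin":0},{"hand":0,"x":0,"y":0,"z":-0.128,"spin":0}]'
```

```text
t: 12.15
eef_pos: [614.6, -34.6, 149.9]
tcp_rot: [-3.141, 0.0, -0.086]
ft_force: [0.5, 0.5, -0.3]
opening: 0.528
t: 13.32
eef_pos: [614.6, -35.0, 22.6]
tcp_rot: [3.142, -0.0, -0.089]
ft_force: [-3.1, -0.2, 6.6]
opening: 0.116
```

```bash
python3 -m handwheel '[{"hand":0,"x":-0.012,"y":0.001,"z":0,"spin":0},{"hand":0,"x":-0.024,"y":0.002,"z":0,"spin":0},{"hand":0,"x":-0.036,"y":0.003,"z":0,"spin":0},{"hand":0,"x":-0.048,"y":0.004,"z":0,"spin":0},{"hand":0,"x":-0.06,"y":0.005,"z":0,"spin":0},{"hand":0,"x":-0.072,"y":0.006,"z":0,"spin":0},{"hand":0,"x":-0.084,"y":0.007,"z":0,"spin":0},{"hand":0,"x":-0.096,"y":0.0085,"z":0,"spin":0},{"hand":0,"x":-0.108,"y":0.0095,"z":0,"spin":0},{"hand":0,"x":-0.12,"y":0.0105,"z":0,"spin":0},{"hand":0,"x":-0.132,"y":0.0115,"z":0,"spin":0},{"hand":0,"x":-0.144,"y":0.0125,"z":0,"spin":0},{"hand":0,"x":-0.154,"y":0.0135,"z":0,"spin":0},{"hand":0,"x":-0.157,"y":0.0138,"z":0,"spin":0},{"hand":0,"x":-0.157,"y":0.0138,"z":0,"spin":0},{"hand":0,"x":-0.157,"y":0.0138,"z":0,"spin":0}]'
python3 -m handwheel '[{"hand":0,"x":-0.002,"y":0,"z":0,"spin":0},{"hand":0,"x":-0.002,"y":0,"z":0,"spin":0},{"hand":0,"x":-0.002,"y":0,"z":0,"spin":0}]'
python3 -m handwheel '[{"hand":0,"x":-0.002,"y":0,"z":0,"spin":0},{"hand":0,"x":-0.002,"y":0,"z":0,"spin":0},{"hand":0,"x":-0.002,"y":0,"z":0,"spin":0}]'
```

```text
t: 14.65
eef_pos: [457.1, -21.5, 22.5]
tcp_rot: [3.141, 0.0, -0.089]
ft_force: [-3.5, -6.2, 11.3]
opening: 0.117
t: 14.9
eef_pos: [456.0, -21.5, 22.5]
tcp_rot: [3.141, -0.002, -0.089]
ft_force: [-0.0, -2.5, 7.7]
opening: 0.113
t: 15.15
eef_pos: [456.1, -21.6, 22.6]
tcp_rot: [3.141, -0.006, -0.089]
ft_force: [9.0, 1.7, 1.3]
opening: 0.116
```

```bash
python3 -m handwheel '[{"hand":0.05,"x":0.002,"y":0,"z":0,"spin":0},{"hand":0.05,"x":0.002,"y":0,"z":0,"spin":0},{"hand":0.05,"x":0.002,"y":0,"z":0,"spin":0},{"hand":0.05,"x":0.002,"y":0,"z":0.04,"spin":0},{"hand":0.05,"x":0.002,"y":0,"z":0.08,"spin":0},{"hand":0.05,"x":0.002,"y":0,"z":0.12,"spin":0},{"hand":0.05,"x":0.046,"y":-0.257,"z":0.178,"spin":21.6},{"hand":0.05,"x":0.046,"y":-0.257,"z":0.178,"spin":21.6},{"hand":0.05,"x":0.046,"y":-0.257,"z":0.178,"spin":21.6},{"hand":0.05,"x":0.046,"y":-0.257,"z":0.178,"spin":21.6},{"hand":0.05,"x":0.046,"y":-0.257,"z":0.178,"spin":21.6},{"hand":0.05,"x":0.046,"y":-0.257,"z":0.178,"spin":21.6},{"hand":0.05,"x":0.046,"y":-0.257,"z":0.178,"spin":21.6},{"hand":0.05,"x":0.046,"y":-0.257,"z":0.178,"spin":21.6},{"hand":0.05,"x":0.046,"y":-0.257,"z":0.178,"spin":21.6},{"hand":0.05,"x":0.046,"y":-0.257,"z":0.178,"spin":21.6},{"hand":0.05,"x":0.046,"y":-0.257,"z":0.178,"spin":21.6},{"hand":0.05,"x":0.046,"y":-0.257,"z":0.178,"spin":21.6},{"hand":0.05,"x":0.046,"y":-0.257,"z":0.178,"spin":21.6},{"hand":0.05,"x":0.046,"y":-0.257,"z":0.178,"spin":21.6}]'
python3 -m handwheel '[{"hand":0.05,"x":0,"y":0,"z":0,"spin":0},{"hand":0.05,"x":0,"y":0,"z":0,"spin":0},{"hand":0.05,"x":0,"y":0,"z":0,"spin":0},{"hand":0.05,"x":0,"y":0,"z":0,"spin":0}]'
python3 - <<'E'
from h import *
t=snap('top','t4');w=snap('wrist','w4')
for n,c in(('t',t),('w',w)):
    for ce,a,r,pts in seg(c,60,30000):
        b=bar(c,pts,18 if n=='t' else 24)
        if b[2]<200: print(n,ce.round(),a,b)
i=cv2.imread('pics/t4.png')[130:260,230:430];i=cv2.resize(i,(800,520),interpolation=2);cv2.imwrite('pics/t4c.png',i)
E
```

```text
t: 16.82
eef_pos: [499.0, -277.9, 199.6]
tcp_rot: [-3.14, -0.001, 1.623]
ft_force: [-0.6, -0.5, 0.9]
opening: 0.525
t: 17.15
eef_pos: [499.4, -278.2, 199.9]
tcp_rot: [-3.141, -0.0, 1.614]
ft_force: [-0.8, 0.4, 0.0]
opening: 0.527
t [245. 266.] 308 (503, 273, 130, 22, np.float32(26.2))
t [531. 263.] 80 (492, -624, 50, 32, np.float32(159.3))
t [532. 280.] 101 (439, -626, 56, 36, np.float32(0.6))
t [243. 312.] 165 (362, 279, 67, 23, np.float32(168.5))
t [539. 335.] 289 (281, -628, 141, 41, np.float32(179.9))
t [479. 334.] 215 (274, -443, 48, 46, np.float32(71.7))
w [302.  57.] 3568 (375, -298, 95, 23, np.float32(164.0))
w [175. 166.] 3673 (467, -401, 97, 28, np.float32(1.3))
w [320. 210.] 2765 (499, -277, 98, 22, np.float32(12.8))
w [494. 222.] 1180 (500, -114, 125, 27, np.float32(95.1))
w [610. 235.] 442 (507, -20, 56, 8, np.float32(85.1))
w [429. 271.] 119 (550, -177, 59, 3, np.float32(175.3))
w [534. 281.] 218 (552, -80, 60, 11, np.float32(4.0))
w [628. 313.] 470 (576, 17, 78, 17, np.float32(176.0))
w [422. 318.] 64 (596, -178, 29, 7, np.float32(18.1))
w [597. 405.] 761 (678, 5, 41, 38, np.float32(2.6))
```

View pics/t4c.png

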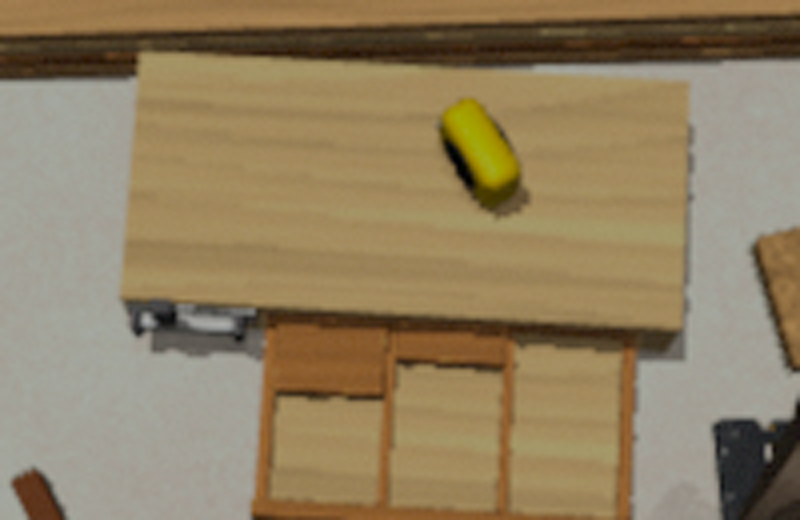

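The drawer is fully out with the three rows visible. In the crop the short row's floor starts at y≈397, medium at 365 and long at 345, and the inner edge of the front is at about y 500–515.

```bash
python3 - <<'E'
from h import *
c=load('t4');f=lambda u,v,z:at(c,230+u/4,130+v/4,z)[:2]
th=np.radians(-5);R=np.array([[np.cos(th),-np.sin(th)],[np.sin(th),np.cos(th)]]);o=np.array([663,-40])
L=lambda p:(R.T@(p-o)).round(1)
for n,(u,v,z) in dict(sB=(328,398,18),mB=(448,366,18),lB=(568,346,18),sF=(326,503,62),mF=(448,508,62),lF=(566,514,62),sL=(272,450,18),sR=(383,450,18),mL=(392,450,18),mR=(503,450,18),lL=(512,450,18),lR=(620,450,18),wallL=(262,450,35),wallR=(632,450,35)).items(): print(n,L(f(u,v,z)))
E
python3 -c "
from h import *
c=load('w4');print(c['T'][:3,3])"
```

```text
sB [-57.1  94.5]
mB [-25.5   0.7]
lB [ -3.6 -93.9]
sF [-147.6   89. ]
mF [-145.9   -4.1]
lF [-145.2  -94.1]
sL [-101.6  136. ]
sR [-96.4  48.4]
mL [-96.   41.3]
mR [-90.8 -46.2]
lL [-90.3 -53.3]
lR [ -85.3 -138.4]
wallL [-105.   142.7]
wallR [ -87.8 -145.8]
[ 425.54751468 -281.39110443  385.14489076]
```

View pics/w4.png

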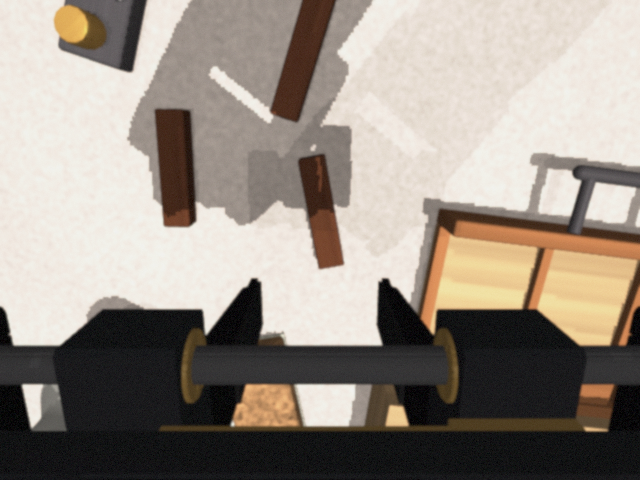

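The wrist view shows the three right-hand spacers clear of each other at (174,167), (320,210) and (302,57). The drawer's side wall looks about as low as the rails. Grasping the medium at (499,-277).

```bash
python3 -m handwheel '[{"hand":0.05,"x":0,"y":0.0005,"z":-0.04,"spin":1},{"hand":0.05,"x":0,"y":0.0005,"z":-0.08,"spin":2.06},{"hand":0.05,"x":0,"y":0.0005,"z":-0.12,"spin":2.06},{"hand":0.05,"x":0,"y":0.0005,"z":-0.16,"spin":2.06},{"hand":0.05,"x":0,"y":0.0005,"z":-0.19,"spin":2.06},{"hand":0.05,"x":0,"y":0.0005,"z":-0.203,"spin":2.06},{"hand":0.05,"x":0,"y":0.0005,"z":-0.203,"spin":2.06},{"hand":0,"x":0,"y":0.0005,"z":-0.203,"spin":2.06},{"hand":0,"x":0,"y":0.0005,"z":-0.203,"spin":2.06},{"hand":0,"x":0,"y":0.0005,"z":-0.203,"spin":2.06},{"hand":0,"x":0,"y":0.0005,"z":-0.203,"spin":2.06},{"hand":0,"x":0,"y":0.0005,"z":-0.203,"spin":2.06},{"hand":0,"x":0,"y":0.0005,"z":-0.203,"spin":2.06},{"hand":0,"x":0,"y":0.0005,"z":-0.203,"spin":2.06}]'
python3 -m handwheel '[{"hand":0,"x":0,"y":0,"z":0.03,"spin":0},{"hand":0,"x":0,"y":0,"z":0.06,"spin":0},{"hand":0,"x":0,"y":0,"z":0.09,"spin":0},{"hand":0,"x":0,"y":0,"z":0.12,"spin":0},{"hand":0,"x":0,"y":0,"z":0.12,"spin":0}]'
python3 - <<'E'
import numpy as np
th=np.radians(-5);R=np.array([[np.cos(th),-np.sin(th)],[np.sin(th),np.cos(th)]]);o=np.array([663,-40])
for n,l in dict(short=(-102,94),m1=(-87,-25),m2=(-87,25),l1=(-72,-118),l2=(-72,-69)).items(): print(n,(R@l+o).round(1))
E
```

```text
t: 18.42
eef_pos: [500.0, -278.0, -1.8]
tcp_rot: [3.14, 0.001, 1.797]
ft_force: [-1.6, 0.0, 8.3]
opening: 0.249
t: 18.83
eef_pos: [501.5, -279.0, 122.8]
tcp_rot: [3.136, 0.006, 1.797]
ft_force: [-0.0, -0.7, 0.1]
opening: 0.252
short [569.6  62.5]
m1 [574.2 -57.3]
m2 [578.5  -7.5]
l1 [ 581.  -151.3]
l2 [ 585.3 -102.5]
```

```bash
python3 -m handwheel '[{"hand":0,"x":0.025,"y":0.073,"z":0,"spin":-1.2},{"hand":0,"x":0.04,"y":0.11,"z":0,"spin":-2.4},{"hand":0,"x":0.05,"y":0.147,"z":0,"spin":-3.56},{"hand":0,"x":0.062,"y":0.184,"z":0,"spin":-3.56},{"hand":0,"x":0.0746,"y":0.2204,"z":0,"spin":-3.56},{"hand":0,"x":0.0746,"y":0.2204,"z":0,"spin":-3.56},{"hand":0,"x":0.0746,"y":0.2204,"z":0,"spin":-3.56},{"hand":0,"x":0.0746,"y":0.2204,"z":0,"spin":-3.56},{"hand":0,"x":0.0746,"y":0.2204,"z":-0.03,"spin":-3.56},{"hand":0,"x":0.0746,"y":0.2204,"z":-0.06,"spin":-3.56},{"hand":0,"x":0.0746,"y":0.2204,"z":-0.08,"spin":-3.56},{"hand":0,"x":0.0746,"y":0.2204,"z":-0.09,"spin":-3.56},{"hand":0,"x":0.0746,"y":0.2204,"z":-0.096,"spin":-3.56},{"hand":0,"x":0.0746,"y":0.2204,"z":-0.1,"spin":-3.56},{"hand":0,"x":0.0746,"y":0.2204,"z":-0.1,"spin":-3.56}]'
python3 -c "
from h import *
snap('wrist','w5');snap('side','s5')"
```

```text
t: 20.08
eef_pos: [574.3, -57.9, 17.2]
tcp_rot: [3.141, -0.0, 1.485]
ft_force: [0.2, -0.3, -0.0]
opening: 0.247
```

View pics/w5.png

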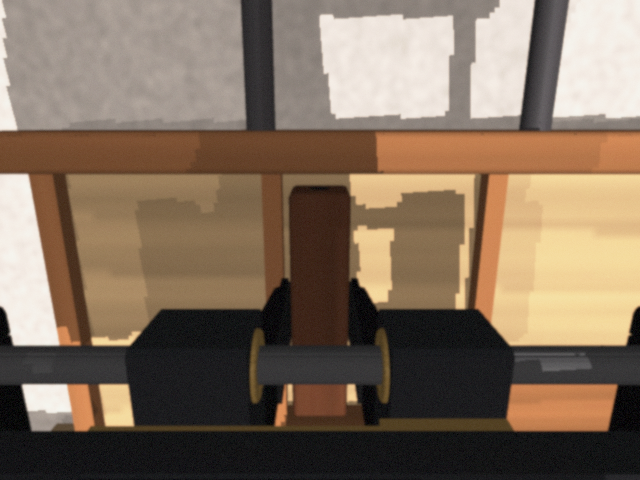

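The medium sits in the middle row, parallel to the rails and just right of the handle-side centre. Releasing it and going for the second medium.

```bash
python3 -m handwheel '[{"hand":0,"x":0,"y":0,"z":-0.001,"spin":0},{"hand":0,"x":0,"y":0,"z":-0.001,"spin":0},{"hand":0.042,"x":0,"y":0,"z":-0.001,"spin":0},{"hand":0.042,"x":0,"y":0,"z":-0.001,"spin":0},{"hand":0.042,"x":0,"y":0,"z":-0.001,"spin":0},{"hand":0.042,"x":0,"y":0,"z":-0.001,"spin":0},{"hand":0.042,"x":0,"y":0,"z":0.03,"spin":0},{"hand":0.042,"x":0,"y":0,"z":0.07,"spin":0},{"hand":0.042,"x":0,"y":0,"z":0.11,"spin":0}]'
python3 -m handwheel '[{"hand":0.06,"x":-0.107,"y":-0.346,"z":0.06,"spin":1.26},{"hand":0.06,"x":-0.107,"y":-0.346,"z":0.06,"spin":1.26},{"hand":0.06,"x":-0.107,"y":-0.346,"z":0.06,"spin":1.26},{"hand":0.06,"x":-0.107,"y":-0.346,"z":0.06,"spin":1.26},{"hand":0.06,"x":-0.107,"y":-0.346,"z":0.06,"spin":1.26},{"hand":0.06,"x":-0.107,"y":-0.346,"z":0.06,"spin":1.26},{"hand":0.06,"x":-0.107,"y":-0.346,"z":0.06,"spin":1.26},{"hand":0.06,"x":-0.107,"y":-0.346,"z":0.06,"spin":1.26},{"hand":0.06,"x":-0.107,"y":-0.346,"z":0.06,"spin":1.26},{"hand":0.06,"x":-0.107,"y":-0.346,"z":0.06,"spin":1.26},{"hand":0.06,"x":-0.107,"y":-0.346,"z":0.06,"spin":1.26},{"hand":0.06,"x":-0.107,"y":-0.346,"z":0.06,"spin":1.26},{"hand":0.06,"x":-0.107,"y":-0.346,"z":0.06,"spin":1.26}]'
cat > look.py <<'E'
import sys
from h import *
tag=sys.argv[1]
s=state();print(s['eef_pos'].round(1),np.degrees(s['tcp_rot'][2]).round(2))
for n in('wrist','top'):
    c=snap(n,n+tag)
    for ce,a,r,pts in seg(c,60,30000):
        b=bar(c,pts,24 if n=='wrist' else 18)
        if 40<b[2]<160 and b[3]>15 and b[1]>-600: print(n,ce.round(),a,*b)
E
python3 look.py 6
```

```text
t: 20.93
eef_pos: [573.5, -57.2, 127.8]
tcp_rot: [-3.139, -0.0, 1.486]
ft_force: [0.8, 0.0, 0.4]
opening: 0.446
t: 22.02
eef_pos: [467.4, -402.2, 186.8]
tcp_rot: [-3.141, -0.001, 1.597]
ft_force: [-0.6, -0.3, 0.2]
opening: 0.632
[ 467.4 -402.2  186.8] 91.5
wrist [461.  76.] 5299 358 -297 127 26 164.1
wrist [316. 212.] 2945 466 -405 98 22 1.0
wrist [600. 268.] 1149 526 -153 70 57 175.4
top [349. 240.] 212 577 -59 97 22 177.8
top [245. 266.] 308 503 273 130 22 26.2
top [431. 296.] 134 390 -301 63 24 163.7
top [243. 312.] 167 362 279 67 23 168.7
```

```bash
python3 -m handwheel '[{"hand":0.055,"x":-0.001,"y":-0.002,"z":-0.04,"spin":0},{"hand":0.055,"x":-0.001,"y":-0.002,"z":-0.08,"spin":0},{"hand":0.055,"x":-0.001,"y":-0.002,"z":-0.12,"spin":0},{"hand":0.055,"x":-0.001,"y":-0.002,"z":-0.16,"spin":0},{"hand":0.055,"x":-0.001,"y":-0.002,"z":-0.18,"spin":0},{"hand":0.055,"x":-0.001,"y":-0.002,"z":-0.19,"spin":0},{"hand":0.055,"x":-0.001,"y":-0.002,"z":-0.19,"spin":0},{"hand":0,"x":-0.001,"y":-0.002,"z":-0.19,"spin":0},{"hand":0,"x":-0.001,"y":-0.002,"z":-0.19,"spin":0},{"hand":0,"x":-0.001,"y":-0.002,"z":-0.19,"spin":0},{"hand":0,"x":-0.001,"y":-0.002,"z":-0.19,"spin":0},{"hand":0,"x":-0.001,"y":-0.002,"z":-0.19,"spin":0},{"hand":0,"x":-0.001,"y":-0.002,"z":-0.19,"spin":0},{"hand":0,"x":-0.001,"y":-0.002,"z":-0.19,"spin":0}]'
python3 -m handwheel '[{"hand":0,"x":0,"y":0,"z":0.03,"spin":0},{"hand":0,"x":0,"y":0,"z":0.06,"spin":0},{"hand":0,"x":0,"y":0,"z":0.09,"spin":0},{"hand":0,"x":0,"y":0,"z":0.12,"spin":0},{"hand":0,"x":0,"y":0,"z":0.12,"spin":0},{"hand":0,"x":0,"y":0,"z":0.12,"spin":0}]'
```

```text
t: 23.28
eef_pos: [466.4, -405.5, -2.1]
tcp_rot: [3.141, 0.001, 1.596]
ft_force: [-1.7, 2.1, 7.2]
opening: 0.252
t: 23.78
eef_pos: [466.6, -405.8, 118.7]
tcp_rot: [3.139, 0.002, 1.596]
ft_force: [-0.0, -0.8, -0.3]
opening: 0.249
```

```bash
python3 -m handwheel '[{"hand":0,"x":0.112,"y":0.398,"z":0,"spin":-1.3},{"hand":0,"x":0.112,"y":0.398,"z":0,"spin":-1.3},{"hand":0,"x":0.112,"y":0.398,"z":0,"spin":-1.3},{"hand":0,"x":0.112,"y":0.398,"z":0,"spin":-1.3},{"hand":0,"x":0.112,"y":0.398,"z":0,"spin":-1.3},{"hand":0,"x":0.112,"y":0.398,"z":0,"spin":-1.3},{"hand":0,"x":0.112,"y":0.398,"z":0,"spin":-1.3},{"hand":0,"x":0.112,"y":0.398,"z":0,"spin":-1.3},{"hand":0,"x":0.112,"y":0.398,"z":0,"spin":-1.3},{"hand":0,"x":0.112,"y":0.398,"z":0,"spin":-1.3},{"hand":0,"x":0.112,"y":0.398,"z":0,"spin":-1.3},{"hand":0,"x":0.112,"y":0.398,"z":0,"spin":-1.3},{"hand":0,"x":0.112,"y":0.398,"z":0,"spin":-1.3},{"hand":0,"x":0.112,"y":0.398,"z":0,"spin":-1.3}]'
python3 -m handwheel '[{"hand":0,"x":0,"y":0,"z":-0.03,"spin":0},{"hand":0,"x":0,"y":0,"z":-0.06,"spin":0},{"hand":0,"x":0,"y":0,"z":-0.08,"spin":0},{"hand":0,"x":0,"y":0,"z":-0.09,"spin":0},{"hand":0,"x":0,"y":0,"z":-0.097,"spin":0},{"hand":0,"x":0,"y":0,"z":-0.101,"spin":0},{"hand":0,"x":0,"y":0,"z":-0.101,"spin":0},{"hand":0,"x":0,"y":0,"z":-0.101,"spin":0}]'
python3 -c "
from h import *
c=snap('wrist','w7')
for ce,a,r,pts in seg(c,300,40000): print(ce.round(),a,bar(c,pts,42))"
```

```text
t: 24.95
eef_pos: [577.7, -8.4, 116.4]
tcp_rot: [-3.14, 0.0, 1.481]
ft_force: [-0.7, 0.4, 0.2]
opening: 0.252
t: 25.62
eef_pos: [578.7, -7.8, 16.9]
tcp_rot: [3.14, -0.0, 1.482]
ft_force: [0.9, 0.7, -0.1]
opening: 0.254
[197. 192.] 24748 (543, -8, 232, 74, np.float32(85.2))
[575. 258.] 1475 (567, 99, 73, 13, np.float32(176.2))
[319. 266.] 9114 (561, -6, 67, 25, np.float32(175.0))
[373. 222.] 405 (542, 17, 14, 8, np.float32(174.4))
[319. 406.] 2699 (623, -11, 41, 21, np.float32(85.0))
```

```bash
python3 -m handwheel '[{"hand":0,"x":0,"y":0,"z":-0.001,"spin":0},{"hand":0.042,"x":0,"y":0,"z":-0.001,"spin":0},{"hand":0.042,"x":0,"y":0,"z":-0.001,"spin":0},{"hand":0.042,"x":0,"y":0,"z":-0.001,"spin":0},{"hand":0.042,"x":0,"y":0,"z":-0.001,"spin":0},{"hand":0.042,"x":0,"y":0,"z":0.03,"spin":0},{"hand":0.042,"x":0,"y":0,"z":0.07,"spin":0},{"hand":0.042,"x":0,"y":0,"z":0.11,"spin":0}]'
python3 -m handwheel '[{"hand":0.06,"x":-0.22,"y":-0.29,"z":0.06,"spin":-2.2},{"hand":0.06,"x":-0.22,"y":-0.29,"z":0.06,"spin":-2.2},{"hand":0.06,"x":-0.22,"y":-0.29,"z":0.06,"spin":-2.2},{"hand":0.06,"x":-0.22,"y":-0.29,"z":0.06,"spin":-2.2},{"hand":0.06,"x":-0.22,"y":-0.29,"z":0.06,"spin":-2.2},{"hand":0.06,"x":-0.22,"y":-0.29,"z":0.06,"spin":-2.2},{"hand":0.06,"x":-0.22,"y":-0.29,"z":0.06,"spin":-2.2},{"hand":0.06,"x":-0.22,"y":-0.29,"z":0.06,"spin":-2.2},{"hand":0.06,"x":-0.22,"y":-0.29,"z":0.06,"spin":-2.2},{"hand":0.06,"x":-0.22,"y":-0.29,"z":0.06,"spin":-2.2},{"hand":0.06,"x":-0.22,"y":-0.29,"z":0.06,"spin":-2.2},{"hand":0.06,"x":-0.22,"y":-0.29,"z":0.06,"spin":-2.2},{"hand":0.06,"x":-0.22,"y":-0.29,"z":0.06,"spin":-2.2}]'
python3 look.py 8
```

```text
t: 26.33
eef_pos: [577.5, -7.3, 126.7]
tcp_rot: [-3.139, -0.0, 1.483]
ft_force: [0.9, -0.2, -0.2]
opening: 0.442
t: 27.42
eef_pos: [358.6, -296.4, 185.8]
tcp_rot: [-3.141, -0.001, 1.292]
ft_force: [-0.3, 0.4, -0.5]
opening: 0.632
[ 358.6 -296.4  185.8] 74.01
wrist [322. 203.] 3320 357 -293 126 23 164.1
wrist [113. 170.] 3895 276 -447 55 50 73.8
wrist [594. 313.] 1790 505 -87 102 49 48.9
top [333. 239.] 207 582 -8 98 22 174.5
top [349. 240.] 212 577 -59 97 22 177.8
top [245. 266.] 308 503 273 130 22 26.2
top [243. 312.] 166 362 279 67 24 168.7
```

```bash
python3 -m handwheel '[{"hand":0.055,"x":-0.001,"y":0.002,"z":-0.04,"spin":0},{"hand":0.055,"x":-0.001,"y":0.002,"z":-0.08,"spin":0},{"hand":0.055,"x":-0.001,"y":0.002,"z":-0.12,"spin":0},{"hand":0.055,"x":-0.001,"y":0.002,"z":-0.16,"spin":0},{"hand":0.055,"x":-0.001,"y":0.002,"z":-0.18,"spin":0},{"hand":0.055,"x":-0.001,"y":0.002,"z":-0.189,"spin":0},{"hand":0.055,"x":-0.001,"y":0.002,"z":-0.189,"spin":0},{"hand":0,"x":-0.001,"y":0.002,"z":-0.189,"spin":0},{"hand":0,"x":-0.001,"y":0.002,"z":-0.189,"spin":0},{"hand":0,"x":-0.001,"y":0.002,"z":-0.189,"spin":0},{"hand":0,"x":-0.001,"y":0.002,"z":-0.189,"spin":0},{"hand":0,"x":-0.001,"y":0.002,"z":-0.189,"spin":0},{"hand":0,"x":-0.001,"y":0.002,"z":-0.189,"spin":0},{"hand":0,"x":-0.001,"y":0.002,"z":-0.189,"spin":0}]'
python3 -m handwheel '[{"hand":0,"x":0,"y":0,"z":0.03,"spin":0},{"hand":0,"x":0,"y":0,"z":0.06,"spin":0},{"hand":0,"x":0,"y":0,"z":0.09,"spin":0},{"hand":0,"x":0,"y":0,"z":0.12,"spin":0},{"hand":0,"x":0,"y":0,"z":0.12,"spin":0},{"hand":0,"x":0,"y":0,"z":0.12,"spin":0}]'
```

```text
t: 28.68
eef_pos: [357.4, -295.5, -2.2]
tcp_rot: [3.141, 0.001, 1.291]
ft_force: [0.3, 2.0, 8.9]
opening: 0.251
t: 29.18
eef_pos: [357.6, -295.8, 118.4]
tcp_rot: [3.139, 0.002, 1.291]
ft_force: [-0.5, -0.0, -1.0]
opening: 0.25
```

```bash
python3 -m handwheel '[{"hand":0,"x":0.224,"y":0.146,"z":0,"spin":2.2},{"hand":0,"x":0.224,"y":0.146,"z":0,"spin":2.2},{"hand":0,"x":0.224,"y":0.146,"z":0,"spin":2.2},{"hand":0,"x":0.224,"y":0.146,"z":0,"spin":2.2},{"hand":0,"x":0.224,"y":0.146,"z":0,"spin":2.2},{"hand":0,"x":0.224,"y":0.146,"z":0,"spin":2.2},{"hand":0,"x":0.224,"y":0.146,"z":0,"spin":2.2},{"hand":0,"x":0.224,"y":0.146,"z":0,"spin":2.2},{"hand":0,"x":0.224,"y":0.146,"z":0,"spin":2.2},{"hand":0,"x":0.224,"y":0.146,"z":0,"spin":2.2},{"hand":0,"x":0.224,"y":0.146,"z":0,"spin":2.2},{"hand":0,"x":0.224,"y":0.146,"z":0,"spin":2.2}]'
python3 -m handwheel '[{"hand":0,"x":0,"y":0,"z":-0.03,"spin":0},{"hand":0,"x":0,"y":0,"z":-0.06,"spin":0},{"hand":0,"x":0,"y":0,"z":-0.08,"spin":0},{"hand":0,"x":0,"y":0,"z":-0.09,"spin":0},{"hand":0,"x":0,"y":0,"z":-0.097,"spin":0},{"hand":0,"x":0,"y":0,"z":-0.1,"spin":0},{"hand":0,"x":0,"y":0,"z":-0.101,"spin":0},{"hand":0,"x":0,"y":0,"z":-0.101,"spin":0}]'
python3 -c "
from h import *
c=snap('wrist','w9')"
```

```text
t: 30.18
eef_pos: [580.4, -150.1, 116.9]
tcp_rot: [-3.141, -0.0, 1.481]
ft_force: [0.1, 0.0, -1.5]
opening: 0.248
t: 30.85
eef_pos: [581.5, -149.6, 16.9]
tcp_rot: [3.14, 0.0, 1.482]
ft_force: [0.4, -0.4, -1.0]
opening: 0.251
```

View pics/w9.png

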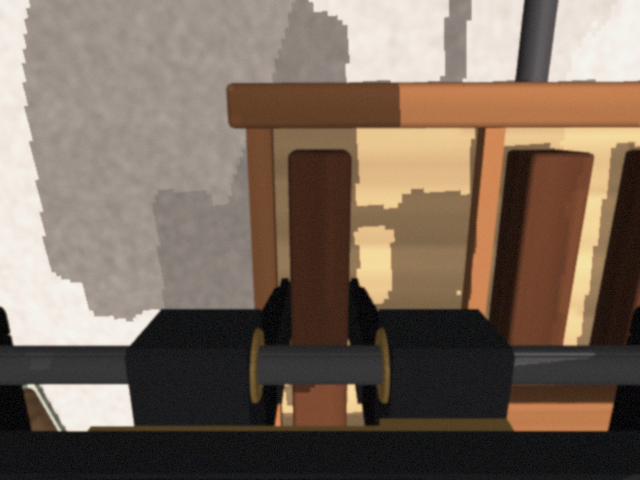

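The long bar sits inside the right row, clear of its low side wall at (260,220), and the two mediums lie parallel beside it. Releasing it and going to the left long spacer.

```bash
python3 -m handwheel '[{"hand":0,"x":0,"y":0,"z":-0.001,"spin":0},{"hand":0.038,"x":0,"y":0,"z":-0.001,"spin":0},{"hand":0.038,"x":0,"y":0,"z":-0.001,"spin":0},{"hand":0.038,"x":0,"y":0,"z":-0.001,"spin":0},{"hand":0.038,"x":0,"y":0,"z":-0.001,"spin":0},{"hand":0.038,"x":0,"y":0,"z":0.03,"spin":0},{"hand":0.038,"x":0,"y":0,"z":0.07,"spin":0},{"hand":0.038,"x":0,"y":0,"z":0.11,"spin":0}]'
python3 -m handwheel '[{"hand":0.06,"x":-0.078,"y":0.42,"z":0.06,"spin":6.2},{"hand":0.06,"x":-0.078,"y":0.42,"z":0.06,"spin":6.2},{"hand":0.06,"x":-0.078,"y":0.42,"z":0.06,"spin":6.2},{"hand":0.06,"x":-0.078,"y":0.42,"z":0.06,"spin":6.2},{"hand":0.06,"x":-0.078,"y":0.42,"z":0.06,"spin":6.2},{"hand":0.06,"x":-0.078,"y":0.42,"z":0.06,"spin":6.2},{"hand":0.06,"x":-0.078,"y":0.42,"z":0.06,"spin":6.2},{"hand":0.06,"x":-0.078,"y":0.42,"z":0.06,"spin":6.2},{"hand":0.06,"x":-0.078,"y":0.42,"z":0.06,"spin":6.2},{"hand":0.06,"x":-0.078,"y":0.42,"z":0.06,"spin":6.2},{"hand":0.06,"x":-0.078,"y":0.42,"z":0.06,"spin":6.2},{"hand":0.06,"x":-0.078,"y":0.42,"z":0.06,"spin":6.2},{"hand":0.06,"x":-0.078,"y":0.42,"z":0.06,"spin":6.2},{"hand":0.06,"x":-0.078,"y":0.42,"z":0.06,"spin":6.2},{"hand":0.06,"x":-0.078,"y":0.42,"z":0.06,"spin":6.2}]'
python3 look.py 10
```

```text
t: 31.57
eef_pos: [580.6, -149.1, 126.7]
tcp_rot: [-3.139, -0.001, 1.483]
ft_force: [0.8, 0.3, 0.2]
opening: 0.4
t: 32.82
eef_pos: [503.4, 269.4, 185.9]
tcp_rot: [-3.141, 0.0, 2.022]
ft_force: [-0.3, -0.5, 0.4]
opening: 0.629
[503.4 269.4 185.9] 115.86
wrist [412.  58.] 2929 363 279 70 23 169.0
wrist [ 84. 125.] 2463 518 67 126 43 70.5
wrist [324. 198.] 3134 501 272 126 22 26.6
wrist [ 44. 280.] 2878 632 70 147 90 176.5
top [379. 237.] 294 586 -152 132 25 174.6
top [333. 239.] 208 582 -8 97 22 178.2
top [349. 240.] 210 576 -59 100 22 177.8
top [479. 334.] 216 275 -443 48 46 72.6
```

```bash
python3 -m handwheel '[{"hand":0.055,"x":-0.002,"y":0.001,"z":-0.04,"spin":0},{"hand":0.055,"x":-0.002,"y":0.001,"z":-0.08,"spin":0.1},{"hand":0.055,"x":-0.002,"y":0.001,"z":-0.12,"spin":0.1},{"hand":0.055,"x":-0.002,"y":0.001,"z":-0.16,"spin":0.1},{"hand":0.055,"x":-0.002,"y":0.001,"z":-0.18,"spin":0.1},{"hand":0.055,"x":-0.002,"y":0.001,"z":-0.189,"spin":0.1},{"hand":0.055,"x":-0.002,"y":0.001,"z":-0.189,"spin":0.1},{"hand":0,"x":-0.002,"y":0.001,"z":-0.189,"spin":0.1},{"hand":0,"x":-0.002,"y":0.001,"z":-0.189,"spin":0.1},{"hand":0,"x":-0.002,"y":0.001,"z":-0.189,"spin":0.1},{"hand":0,"x":-0.002,"y":0.001,"z":-0.189,"spin":0.1},{"hand":0,"x":-0.002,"y":0.001,"z":-0.189,"spin":0.1},{"hand":0,"x":-0.002,"y":0.001,"z":-0.189,"spin":0.1},{"hand":0,"x":-0.002,"y":0.001,"z":-0.189,"spin":0.1}]'
python3 -m handwheel '[{"hand":0,"x":0,"y":0,"z":0.03,"spin":0},{"hand":0,"x":0,"y":0,"z":0.06,"spin":0},{"hand":0,"x":0,"y":0,"z":0.09,"spin":0},{"hand":0,"x":0,"y":0,"z":0.12,"spin":0},{"hand":0,"x":0,"y":0,"z":0.12,"spin":0},{"hand":0,"x":0,"y":0,"z":0.12,"spin":0}]'
```

```text
t: 34.08
eef_pos: [501.5, 271.8, -2.1]
tcp_rot: [3.14, -0.0, 2.032]
ft_force: [-0.9, -0.4, 7.5]
opening: 0.246
t: 34.58
eef_pos: [501.7, 271.9, 118.5]
tcp_rot: [3.138, 0.0, 2.032]
ft_force: [-0.1, -0.2, -0.4]
opening: 0.252
```

```bash
python3 -m handwheel '[{"hand":0,"x":0.084,"y":-0.377,"z":0,"spin":-6.28},{"hand":0,"x":0.084,"y":-0.377,"z":0,"spin":-6.28},{"hand":0,"x":0.084,"y":-0.377,"z":0,"spin":-6.28},{"hand":0,"x":0.084,"y":-0.377,"z":0,"spin":-6.28},{"hand":0,"x":0.084,"y":-0.377,"z":0,"spin":-6.28},{"hand":0,"x":0.084,"y":-0.377,"z":0,"spin":-6.28},{"hand":0,"x":0.084,"y":-0.377,"z":0,"spin":-6.28},{"hand":0,"x":0.084,"y":-0.377,"z":0,"spin":-6.28},{"hand":0,"x":0.084,"y":-0.377,"z":0,"spin":-6.28},{"hand":0,"x":0.084,"y":-0.377,"z":0,"spin":-6.28},{"hand":0,"x":0.084,"y":-0.377,"z":0,"spin":-6.28},{"hand":0,"x":0.084,"y":-0.377,"z":0,"spin":-6.28},{"hand":0,"x":0.084,"y":-0.377,"z":0,"spin":-6.28},{"hand":0,"x":0.084,"y":-0.377,"z":0,"spin":-6.28},{"hand":0,"x":0.084,"y":-0.377,"z":0,"spin":-6.28}]'
python3 -c "
from h import *
c=snap('wrist','w11')
for ce,a,r,pts in seg(c,300,40000): print(ce.round(),a,bar(c,pts,140))"
```

```text
t: 35.83
eef_pos: [585.0, -103.9, 117.0]
tcp_rot: [-3.141, -0.0, 1.486]
ft_force: [0.4, 0.6, -0.6]
opening: 0.253
[261. 113.] 3055 (505, -121, 53, 9, np.float32(85.2))
[214. 202.] 1779 (534, -143, 56, 13, np.float32(174.5))
[489. 240.] 10477 (565, -20, 112, 86, np.float32(74.8))
[249. 220.] 6194 (549, -128, 69, 16, np.float32(175.1))
[389. 218.] 5855 (551, -73, 63, 16, np.float32(175.4))
[323. 244.] 12714 (562, -99, 81, 30, np.float32(174.1))
[320. 404.] 1712 (631, -108, 23, 22, np.float32(85.2))
```

```bash
python3 -m handwheel '[{"hand":0,"x":0,"y":0,"z":0,"spin":0},{"hand":0,"x":0,"y":0,"z":-0.03,"spin":0},{"hand":0,"x":0,"y":0,"z":-0.06,"spin":0},{"hand":0,"x":0,"y":0,"z":-0.08,"spin":0},{"hand":0,"x":0,"y":0,"z":-0.09,"spin":0},{"hand":0,"x":0,"y":0,"z":-0.097,"spin":0},{"hand":0,"x":0,"y":0,"z":-0.101,"spin":0},{"hand":0,"x":0,"y":0,"z":-0.101,"spin":0}]'
python3 -m handwheel '[{"hand":0,"x":0,"y":0,"z":-0.001,"spin":0},{"hand":0.032,"x":0,"y":0,"z":-0.001,"spin":0},{"hand":0.032,"x":0,"y":0,"z":-0.001,"spin":0},{"hand":0.032,"x":0,"y":0,"z":-0.001,"spin":0},{"hand":0.032,"x":0,"y":0,"z":-0.001,"spin":0},{"hand":0.032,"x":0,"y":0,"z":0.03,"spin":0},{"hand":0.032,"x":0,"y":0,"z":0.07,"spin":0},{"hand":0.032,"x":0,"y":0,"z":0.11,"spin":0}]'
```

```text
t: 36.55
eef_pos: [585.7, -105.3, 16.6]
tcp_rot: [3.141, 0.0, 1.484]
ft_force: [-0.2, -0.2, -1.0]
opening: 0.254
t: 37.22
eef_pos: [584.6, -105.2, 126.8]
tcp_rot: [-3.139, -0.001, 1.484]
ft_force: [0.4, -1.1, -1.0]
opening: 0.335
```

```bash
python3 -m handwheel '[{"hand":0.06,"x":-0.223,"y":0.383,"z":0.06,"spin":-1.2},{"hand":0.06,"x":-0.223,"y":0.383,"z":0.06,"spin":-1.2},{"hand":0.06,"x":-0.223,"y":0.383,"z":0.06,"spin":-1.2},{"hand":0.06,"x":-0.223,"y":0.383,"z":0.06,"spin":-1.2},{"hand":0.06,"x":-0.223,"y":0.383,"z":0.06,"spin":-1.2},{"hand":0.06,"x":-0.223,"y":0.383,"z":0.06,"spin":-1.2},{"hand":0.06,"x":-0.223,"y":0.383,"z":0.06,"spin":-1.2},{"hand":0.06,"x":-0.223,"y":0.383,"z":0.06,"spin":-1.2},{"hand":0.06,"x":-0.223,"y":0.383,"z":0.06,"spin":-1.2},{"hand":0.06,"x":-0.223,"y":0.383,"z":0.06,"spin":-1.2},{"hand":0.06,"x":-0.223,"y":0.383,"z":0.06,"spin":-1.2},{"hand":0.06,"x":-0.223,"y":0.383,"z":0.06,"spin":-1.2},{"hand":0.06,"x":-0.223,"y":0.383,"z":0.06,"spin":-1.2},{"hand":0.06,"x":-0.223,"y":0.383,"z":0.06,"spin":-1.2},{"hand":0.06,"x":-0.223,"y":0.383,"z":0.06,"spin":-1.2}]'
python3 look.py 12
```

```text
t: 38.47
eef_pos: [362.6, 276.9, 186.0]
tcp_rot: [-3.142, 0.0, 1.379]
ft_force: [1.1, 0.3, -0.5]
opening: 0.631
[362.6 276.9 186. ] 78.98
wrist [322. 212.] 2115 360 280 68 22 168.7
top [365. 235.] 296 591 -107 133 24 174.5
top [379. 237.] 290 586 -151 132 23 174.5
top [333. 239.] 203 583 -8 100 22 174.1
top [349. 240.] 203 579 -59 100 23 174.2
top [479. 334.] 209 275 -443 47 45 73.2
```

```bash
python3 -m handwheel '[{"hand":0.055,"x":-0.001,"y":0.002,"z":-0.04,"spin":0},{"hand":0.055,"x":-0.001,"y":0.002,"z":-0.08,"spin":0},{"hand":0.055,"x":-0.001,"y":0.002,"z":-0.12,"spin":0},{"hand":0.055,"x":-0.001,"y":0.002,"z":-0.16,"spin":0},{"hand":0.055,"x":-0.001,"y":0.002,"z":-0.18,"spin":0},{"hand":0.055,"x":-0.001,"y":0.002,"z":-0.189,"spin":0},{"hand":0.055,"x":-0.001,"y":0.002,"z":-0.189,"spin":0},{"hand":0,"x":-0.001,"y":0.002,"z":-0.189,"spin":0},{"hand":0,"x":-0.001,"y":0.002,"z":-0.189,"spin":0},{"hand":0,"x":-0.001,"y":0.002,"z":-0.189,"spin":0},{"hand":0,"x":-0.001,"y":0.002,"z":-0.189,"spin":0},{"hand":0,"x":-0.001,"y":0.002,"z":-0.189,"spin":0},{"hand":0,"x":-0.001,"y":0.002,"z":-0.189,"spin":0},{"hand":0,"x":-0.001,"y":0.002,"z":-0.189,"spin":0}]'
python3 -m handwheel '[{"hand":0,"x":0,"y":0,"z":0.03,"spin":0},{"hand":0,"x":0,"y":0,"z":0.06,"spin":0},{"hand":0,"x":0,"y":0,"z":0.09,"spin":0},{"hand":0,"x":0,"y":0,"z":0.12,"spin":0},{"hand":0,"x":0,"y":0,"z":0.12,"spin":0},{"hand":0,"x":0,"y":0,"z":0.12,"spin":0}]'
```

```text
t: 39.73
eef_pos: [361.5, 279.9, -2.2]
tcp_rot: [3.141, -0.001, 1.38]
ft_force: [-0.5, -1.1, 8.9]
opening: 0.249
t: 40.23
eef_pos: [361.7, 280.0, 118.4]
tcp_rot: [3.139, -0.002, 1.38]
ft_force: [0.1, -0.5, 0.1]
opening: 0.252
```

```bash
python3 -m handwheel '[{"hand":0,"x":0.208,"y":-0.217,"z":0,"spin":1.2},{"hand":0,"x":0.208,"y":-0.217,"z":0,"spin":1.2},{"hand":0,"x":0.208,"y":-0.217,"z":0,"spin":1.2},{"hand":0,"x":0.208,"y":-0.217,"z":0,"spin":1.2},{"hand":0,"x":0.208,"y":-0.217,"z":0,"spin":1.2},{"hand":0,"x":0.208,"y":-0.217,"z":0,"spin":1.2},{"hand":0,"x":0.208,"y":-0.217,"z":0,"spin":1.2},{"hand":0,"x":0.208,"y":-0.217,"z":0,"spin":1.2},{"hand":0,"x":0.208,"y":-0.217,"z":0,"spin":1.2},{"hand":0,"x":0.208,"y":-0.217,"z":0,"spin":1.2},{"hand":0,"x":0.208,"y":-0.217,"z":0,"spin":1.2},{"hand":0,"x":0.208,"y":-0.217,"z":0,"spin":1.2},{"hand":0,"x":0.208,"y":-0.217,"z":0,"spin":1.2}]'
python3 -m handwheel '[{"hand":0,"x":0,"y":0,"z":-0.03,"spin":0},{"hand":0,"x":0,"y":0,"z":-0.06,"spin":0},{"hand":0,"x":0,"y":0,"z":-0.08,"spin":0},{"hand":0,"x":0,"y":0,"z":-0.09,"spin":0},{"hand":0,"x":0,"y":0,"z":-0.097,"spin":0},{"hand":0,"x":0,"y":0,"z":-0.101,"spin":0},{"hand":0,"x":0,"y":0,"z":-0.101,"spin":0}]'
python3 -m handwheel '[{"hand":0,"x":0,"y":0,"z":-0.001,"spin":0},{"hand":0.04,"x":0,"y":0,"z":-0.001,"spin":0},{"hand":0.04,"x":0,"y":0,"z":-0.001,"spin":0},{"hand":0.04,"x":0,"y":0,"z":-0.001,"spin":0},{"hand":0.04,"x":0,"y":0,"z":-0.001,"spin":0},{"hand":0.04,"x":0,"y":0,"z":0.03,"spin":0},{"hand":0.04,"x":0,"y":0,"z":0.07,"spin":0},{"hand":0.04,"x":0,"y":0,"z":0.11,"spin":0},{"hand":0.04,"x":0,"y":0,"z":0.11,"spin":0}]'
```

```text
t: 41.32
eef_pos: [568.5, 63.8, 117.1]
tcp_rot: [-3.141, -0.0, 1.486]
ft_force: [0.3, 0.2, 0.0]
opening: 0.253
t: 41.9
eef_pos: [569.5, 62.9, 16.5]
tcp_rot: [3.141, -0.0, 1.485]
ft_force: [0.3, 0.4, -0.0]
opening: 0.249
t: 42.65
eef_pos: [572.0, 62.7, 133.0]
tcp_rot: [3.131, -0.001, 1.484]
ft_force: [0.7, 0.9, 0.2]
opening: 0.422
```

```bash
python3 -m handwheel '[{"hand":0.05,"x":-0.113,"y":-0.085,"z":0.03,"spin":-18},{"hand":0.05,"x":-0.113,"y":-0.085,"z":0.03,"spin":-18},{"hand":0.05,"x":-0.113,"y":-0.085,"z":0.03,"spin":-18},{"hand":0.05,"x":-0.113,"y":-0.085,"z":0.03,"spin":-18},{"hand":0.05,"x":-0.113,"y":-0.085,"z":0.03,"spin":-18},{"hand":0.05,"x":-0.113,"y":-0.085,"z":0.03,"spin":-18},{"hand":0.05,"x":-0.113,"y":-0.085,"z":0.03,"spin":-18},{"hand":0.05,"x":-0.113,"y":-0.085,"z":0.03,"spin":-18},{"hand":0.05,"x":-0.113,"y":-0.085,"z":0.03,"spin":-18},{"hand":0.05,"x":-0.113,"y":-0.085,"z":0.03,"spin":-18},{"hand":0.05,"x":-0.113,"y":-0.085,"z":0.03,"spin":-18},{"hand":0.05,"x":-0.113,"y":-0.085,"z":0.03,"spin":-18},{"hand":0.05,"x":-0.113,"y":-0.085,"z":0.03,"spin":-18},{"hand":0.05,"x":-0.113,"y":-0.085,"z":0.03,"spin":-18},{"hand":0.05,"x":-0.113,"y":-0.085,"z":0.03,"spin":-18},{"hand":0.05,"x":-0.113,"y":-0.085,"z":0.03,"spin":-18}]'
python3 look.py 14; python3 -c "
from h import *
c=snap('side','s14')
i=cv2.imread('pics/s14.png')[150:430,200:480];j=cv2.imread('pics/top14.png')[180:260,270:400]
cv2.imwrite('pics/v14.png',np.hstack([cv2.resize(i,(400,400)),cv2.resize(j,(400,246),interpolation=2) if 0 else cv2.copyMakeBorder(cv2.resize(j,(400,246),interpolation=2),0,154,0,0,0)]))"
```

```text
t: 43.98
eef_pos: [456.2, -22.4, 156.1]
tcp_rot: [3.142, -0.0, -0.084]
ft_force: [0.1, 0.5, -0.6]
opening: 0.526
[456.2 -22.4 156.1] -4.81
wrist [538.  91.] 1387 619 60 88 20 92.6
wrist [479.  98.] 1862 574 63 78 24 174.7
top [365. 230.] 208 608 -109 98 25 173.7
top [379. 236.] 279 586 -151 133 23 174.3
top [334. 226.] 95 622 -13 49 22 178.3
top [311. 243.] 150 573 63 68 22 175.3
top [479. 334.] 214 275 -443 47 45 73.2
```

View pics/v14.png

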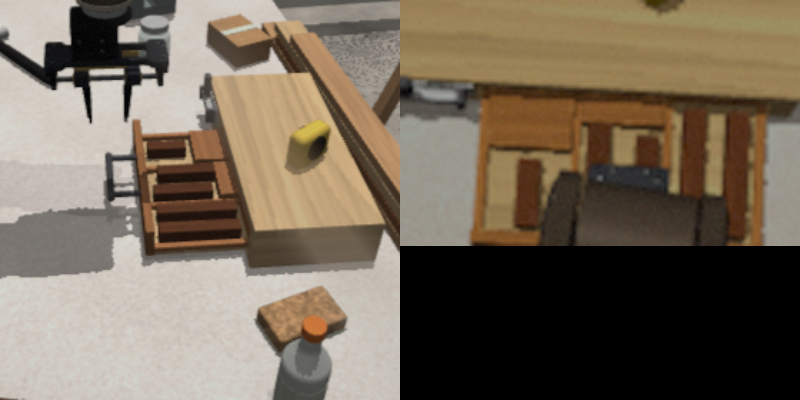

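All five lie flat and lengthways in their own rows. Now I'll grip the handle and close the drawer.

```bash
python3 -m handwheel '[{"hand":0.05,"x":0,"y":0,"z":-0.04,"spin":0},{"hand":0.05,"x":0,"y":0,"z":-0.08,"spin":0},{"hand":0.05,"x":0,"y":0,"z":-0.12,"spin":0},{"hand":0.05,"x":0,"y":0,"z":-0.134,"spin":0},{"hand":0.05,"x":0,"y":0,"z":-0.134,"spin":0},{"hand":0,"x":0,"y":0,"z":-0.134,"spin":0},{"hand":0,"x":0,"y":0,"z":-0.134,"spin":0},{"hand":0,"x":0,"y":0,"z":-0.134,"spin":0},{"hand":0,"x":0,"y":0,"z":-0.134,"spin":0},{"hand":0,"x":0,"y":0,"z":-0.134,"spin":0},{"hand":0,"x":0,"y":0,"z":-0.134,"spin":0},{"hand":0,"x":0,"y":0,"z":-0.134,"spin":0},{"hand":0,"x":0,"y":0,"z":-0.134,"spin":0}]'
python3 -m handwheel '[{"hand":0,"x":0.006,"y":-0.0005,"z":0,"spin":0},{"hand":0,"x":0.015,"y":-0.0013,"z":0,"spin":0},{"hand":0,"x":0.025,"y":-0.0022,"z":0,"spin":0},{"hand":0,"x":0.035,"y":-0.003,"z":0,"spin":0},{"hand":0,"x":0.045,"y":-0.004,"z":0,"spin":0},{"hand":0,"x":0.055,"y":-0.0048,"z":0,"spin":0},{"hand":0,"x":0.065,"y":-0.0057,"z":0,"spin":0},{"hand":0,"x":0.075,"y":-0.0065,"z":0,"spin":0},{"hand":0,"x":0.085,"y":-0.0074,"z":0,"spin":0},{"hand":0,"x":0.095,"y":-0.0083,"z":0,"spin":0},{"hand":0,"x":0.105,"y":-0.0092,"z":0,"spin":0},{"hand":0,"x":0.115,"y":-0.01,"z":0,"spin":0},{"hand":0,"x":0.125,"y":-0.011,"z":0,"spin":0},{"hand":0,"x":0.135,"y":-0.0118,"z":0,"spin":0},{"hand":0,"x":0.144,"y":-0.0126,"z":0,"spin":0},{"hand":0,"x":0.15,"y":-0.0131,"z":0,"spin":0},{"hand":0,"x":0.155,"y":-0.0135,"z":0,"spin":0},{"hand":0,"x":0.157,"y":-0.0137,"z":0,"spin":0},{"hand":0,"x":0.157,"y":-0.0137,"z":0,"spin":0}]'
python3 -m handwheel '[{"hand":0,"x":0.002,"y":0,"z":0,"spin":0},{"hand":0,"x":0.002,"y":0,"z":0,"spin":0},{"hand":0,"x":0.002,"y":0,"z":0,"spin":0}]'
```

```text
t: 45.22
eef_pos: [456.5, -22.4, 22.5]
tcp_rot: [3.141, -0.001, -0.086]
ft_force: [-1.6, 0.2, 7.5]
opening: 0.114
t: 46.8
eef_pos: [613.8, -35.8, 22.6]
tcp_rot: [-3.141, -0.001, -0.086]
ft_force: [0.6, 1.6, 4.7]
opening: 0.116
t: 47.05
eef_pos: [615.3, -35.9, 22.6]
tcp_rot: [-3.142, -0.001, -0.086]
ft_force: [-1.4, 0.4, 6.2]
opening: 0.121
```

```bash
python3 -m handwheel '[{"hand":0,"x":0.002,"y":0,"z":0,"spin":0},{"hand":0,"x":0.002,"y":0,"z":0,"spin":0},{"hand":0,"x":0.002,"y":0,"z":0,"spin":0}]'
python3 -m handwheel '[{"hand":0,"x":0.001,"y":0,"z":0,"spin":0},{"hand":0,"x":0.001,"y":0,"z":0,"spin":0},{"hand":0,"x":0.001,"y":0,"z":0,"spin":0}]'
```

```text
t: 47.3
eef_pos: [615.3, -35.9, 22.6]
tcp_rot: [3.142, 0.004, -0.086]
ft_force: [-10.6, 0.3, 12.7]
opening: 0.117
t: 47.55
eef_pos: [615.3, -35.9, 22.5]
tcp_rot: [3.142, 0.006, -0.086]
ft_force: [-15.6, -0.6, 16.7]
opening: 0.117
```

```bash
python3 -m handwheel '[{"hand":0.05,"x":-0.003,"y":0,"z":0,"spin":0},{"hand":0.05,"x":-0.003,"y":0,"z":0,"spin":0},{"hand":0.05,"x":-0.003,"y":0,"z":0,"spin":0},{"hand":0.05,"x":-0.003,"y":0,"z":0.04,"spin":0},{"hand":0.05,"x":-0.003,"y":0,"z":0.08,"spin":0},{"hand":0.05,"x":0.051,"y":0.22,"z":0.128,"spin":18},{"hand":0.05,"x":0.051,"y":0.22,"z":0.128,"spin":18},{"hand":0.05,"x":0.051,"y":0.22,"z":0.128,"spin":18},{"hand":0.05,"x":0.051,"y":0.22,"z":0.128,"spin":18},{"hand":0.05,"x":0.051,"y":0.22,"z":0.128,"spin":18},{"hand":0.05,"x":0.051,"y":0.22,"z":0.128,"spin":18},{"hand":0.05,"x":0.051,"y":0.22,"z":0.128,"spin":18},{"hand":0.05,"x":0.051,"y":0.22,"z":0.128,"spin":18},{"hand":0.05,"x":0.051,"y":0.22,"z":0.128,"spin":18},{"hand":0.05,"x":0.051,"y":0.22,"z":0.128,"spin":18},{"hand":0.05,"x":0.051,"y":0.22,"z":0.128,"spin":18},{"hand":0.05,"x":0.051,"y":0.22,"z":0.128,"spin":18},{"hand":0.05,"x":0.051,"y":0.22,"z":0.128,"spin":18},{"hand":0.05,"x":0.051,"y":0.22,"z":0.128,"spin":18},{"hand":0.05,"x":0.051,"y":0.22,"z":0.128,"spin":18}]'
python3 -m handwheel '[{"hand":0.05,"x":0,"y":0,"z":0,"spin":0},{"hand":0.05,"x":0,"y":0,"z":-0.03,"spin":0},{"hand":0.05,"x":0,"y":0,"z":-0.06,"spin":0},{"hand":0.05,"x":0,"y":0,"z":-0.08,"spin":0},{"hand":0.05,"x":0,"y":0,"z":-0.08,"spin":0},{"hand":0,"x":0,"y":0,"z":-0.08,"spin":0},{"hand":0,"x":0,"y":0,"z":-0.08,"spin":0},{"hand":0,"x":0,"y":0,"z":-0.08,"spin":0},{"hand":0,"x":0,"y":0,"z":-0.08,"spin":0},{"hand":0,"x":0,"y":0,"z":-0.08,"spin":0},{"hand":0,"x":0,"y":0,"z":-0.08,"spin":0},{"hand":0,"x":0,"y":0,"z":-0.08,"spin":0},{"hand":0,"x":0,"y":0,"z":-0.08,"spin":0}]'
```

```text
t: 49.22
eef_pos: [669.3, 184.0, 149.9]
tcp_rot: [-3.141, -0.0, 1.482]
ft_force: [-1.6, 0.5, -0.1]
opening: 0.524
t: 50.3
eef_pos: [669.5, 183.9, 71.0]
tcp_rot: [3.14, -0.0, 1.484]
ft_force: [-1.0, -1.4, 6.6]
opening: 0.189
```

Thumb gripped; sliding the bolt across.

```bash
python3 -m handwheel '[{"hand":0,"x":-0.001,"y":-0.008,"z":0,"spin":0},{"hand":0,"x":-0.0015,"y":-0.017,"z":0,"spin":0},{"hand":0,"x":-0.002,"y":-0.026,"z":0,"spin":0},{"hand":0,"x":-0.003,"y":-0.034,"z":0,"spin":0},{"hand":0,"x":-0.003,"y":-0.037,"z":0,"spin":0},{"hand":0,"x":-0.003,"y":-0.037,"z":0,"spin":0},{"hand":0,"x":-0.003,"y":-0.037,"z":0,"spin":0}]'
python3 -m handwheel '[{"hand":0,"x":0,"y":-0.002,"z":0,"spin":0},{"hand":0,"x":0,"y":-0.002,"z":0,"spin":0},{"hand":0,"x":0,"y":-0.002,"z":0,"spin":0}]'
python3 -m handwheel '[{"hand":0,"x":0,"y":-0.002,"z":0,"spin":0},{"hand":0,"x":0,"y":-0.002,"z":0,"spin":0},{"hand":0,"x":0,"y":-0.002,"z":0,"spin":0}]'
python3 -m handwheel '[{"hand":0,"x":0,"y":-0.001,"z":0,"spin":0},{"hand":0,"x":0,"y":-0.001,"z":0,"spin":0},{"hand":0,"x":0,"y":-0.001,"z":0,"spin":0}]'
```

```text
t: 50.88
eef_pos: [666.3, 146.3, 70.9]
tcp_rot: [3.141, 0.0, 1.484]
ft_force: [-2.0, -1.7, 7.4]
opening: 0.185
t: 51.13
eef_pos: [666.2, 144.8, 70.9]
tcp_rot: [3.141, -0.0, 1.484]
ft_force: [-2.7, -0.3, 8.4]
opening: 0.189
t: 51.38
eef_pos: [666.1, 143.9, 71.0]
tcp_rot: [3.141, -0.002, 1.484]
ft_force: [-3.0, 5.5, 7.8]
opening: 0.186
t: 51.63
eef_pos: [666.1, 143.8, 71.0]
tcp_rot: [3.141, -0.003, 1.484]
ft_force: [-2.9, 11.3, 7.0]
opening: 0.187
```

The stop is felt at y 143.8, where 144 was expected for fully across. Releasing, backing off and running the final check.

```bash
python3 -m handwheel '[{"hand":0.05,"x":0,"y":0.003,"z":0,"spin":0},{"hand":0.05,"x":0,"y":0.003,"z":0,"spin":0},{"hand":0.05,"x":0,"y":0.003,"z":0,"spin":0},{"hand":0.05,"x":0,"y":0.003,"z":0,"spin":0},{"hand":0.05,"x":0,"y":0.003,"z":0.04,"spin":0},{"hand":0.05,"x":0,"y":0.003,"z":0.08,"spin":0},{"hand":0.05,"x":-0.04,"y":0.04,"z":0.12,"spin":0},{"hand":0.05,"x":-0.08,"y":0.08,"z":0.13,"spin":0},{"hand":0.05,"x":-0.12,"y":0.12,"z":0.13,"spin":0},{"hand":0.05,"x":-0.16,"y":0.16,"z":0.13,"spin":0},{"hand":0.05,"x":-0.2,"y":0.2,"z":0.13,"spin":0},{"hand":0.05,"x":-0.24,"y":0.22,"z":0.13,"spin":0},{"hand":0.05,"x":-0.28,"y":0.24,"z":0.13,"spin":0},{"hand":0.05,"x":-0.28,"y":0.24,"z":0.13,"spin":0},{"hand":0.05,"x":-0.28,"y":0.24,"z":0.13,"spin":0},{"hand":0.05,"x":-0.28,"y":0.24,"z":0.13,"spin":0}]'
python3 look.py 20; python3 - <<'E'
from h import *
snap('side','s20')
for n,a,b,(y0,y1,x0,x1) in(('top','top0','top20',(120,250,230,560)),('topR','top0','top20',(250,360,300,520)),('side','side0','s20',(185,480,190,500))):
    d=np.abs(np.array(load(a)['img']).astype(int)-np.array(load(b)['img'])).max(2)[y0:y1,x0:x1]>45
    k,l,st,ce=cv2.connectedComponentsWithStats(d.astype(np.uint8))
    print(n,[(int(st[i,4]),(ce[i]+[x0,y0]).round().tolist()) for i in range(1,k) if st[i,4]>12])
# bolt region patch alignment
for a,b,r in(('top0','top20',(200,222,255,315)),('top0','top20',(205,235,318,368)),('side0','s20',(200,245,335,360)),('side0','s20',(250,300,335,366))):
    A=np.array(load(a)['img'])[r[0]:r[1],r[2]:r[3]].mean(2);B=np.array(load(b)['img'])[r[0]:r[1],r[2]:r[3]].mean(2)
    print(cv2.phaseCorrelate(A,B))
E
```

```text
t: 52.97
eef_pos: [381.6, 384.2, 200.3]
tcp_rot: [-3.14, -0.0, 1.488]
ft_force: [1.2, 0.1, -0.4]
opening: 0.523
[381.6 384.2 200.3] 85.24
top [479. 334.] 216 275 -443 48 45 71.7
top [(18, [237.0, 248.0]), (22, [416.0, 248.0])]
topR [(268, [420.0, 264.0]), (313, [461.0, 272.0]), (396, [428.0, 308.0])]
side [(1449, [214.0, 228.0]), (505, [279.0, 218.0]), (863, [313.0, 366.0]), (1270, [244.0, 382.0]), (1136, [309.0, 424.0])]
((0.04427746414585698, 0.04586865594176892), 0.9840131253225068)
((0.08846855846834245, -0.3438931122578115), 1.0810421890597628)
((0.5669516027901942, 0.5038184338193119), 0.9977046377074904)
((0.3528865640722252, -0.08924084600901239), 1.036242237131214)
```

```bash
python3 -c "
from cell import job_done
print(job_done())"
```

```text
the job is handed in; nothing more can be done
None
```

The job is done and handed in at about 53 s robot time, with all five spacers put away and the drawer closed and bolted. I drew the bolt to its stop, pulled the drawer out to its stop and laid each spacer flat in its own row: two medium, two long and one short. I then pushed the drawer home and slid the bolt fully across.

**Final checks:**
- **Spacers:** before I closed the drawer, the last picture showed all five lying flat and lengthways in their rows. The final images find none left on the bench.
- **Drawer and bolt:** I felt both end stops, the drawer at about 16 N and the bolt at about 11 N. In the images the drawer handle and bolt are within about 0.6 px of where they started.
- **Other things:** in the regions I compared, the only changes are where the spacers had been and one side-view patch on the left at about (214,228). That patch covers where the short spacer lay, and I take the rest to be the arm. The jar and mallet were only partly inside those regions.

**What disagreed:** the fingertips sit 14 mm behind the TCP, not ahead of it as stated. The first try at the bolt's thumb piece therefore closed above it and moved nothing. I measured the true offset by touching the bench lightly (about 9 N) and used that afterwards. I saw no grip slip and no spacer knocked aside.

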